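Tip one row of relays from the counting tray into the kit cup

TASK

The kit needs one row of relays, the three in the front row of the counting tray. Hold the tray by its grip, rest its front lightly on the rim of the kit cup and, keeping it resting there, tip it slowly until only the front row slides off into the cup, with the two rows behind held back by their raised lips; then set the tray down flat on the bench and let go. Do not drop the relays in from a height, upset or shove the cup, or disturb the other things on the bench.

Things in the scene. Friction and masses are not known exactly. Their poses are not given: they have to be found in the camera images.
- tray: loose aluminium counting tray, 92 mm long (x), 68 mm wide (y), side walls 20 mm high, 180 g (may vary by a third). Origin: on its flat underside, 47 mm from the front edge and 45 mm from the rear, z up. Its open front edge faces its own -x; the grip stands at its +x end. Three treads cross it, one behind the other 18 mm apart, each with a row of three relays side by side.
- tray_tread (a point): middle of the flat, open front tread (x -37 mm, z 4 mm in the tray's frame). The two treads behind rise 8 degrees forward to a raised lip, 2.5 mm high, that holds their rows back. Tipped slowly nose-down, the front row starts to slide somewhere between 17 and 32 degrees from level, depending on how slippery the tray happens to be; the rows behind let go only some 8 degrees later; jolts make them slip sooner.
- tray_grip (a point): where to hold the tray: on the black upright grip plate at its rear, 12 mm thick (tray's x), 50 mm wide (tray's y), its top 76 mm above the underside. The point is at x +38.5 mm, z +60 mm in the tray's frame, 16 mm below the plate's top. The relays' pins reach 26 mm above the tray's underside; the nearest relay is 22 mm in front of the plate.
- tray_lip (a point): middle of the tray's front edge on its underside (x -47 mm, z 0 in the tray's frame); the front edge is 4 mm thick and level with the front tread. The underside behind it is flat.
- cup: grey plastic kit cup, round, open at the top, empty: outside diameter 120 mm at the rim and 96 mm at the foot, 55 mm high, wall 3 mm, 220 g, loose on the bench. Origin: centre of its underside. May be up to 310 g.
- cup_rim (a point): centre of the cup's mouth, level with its rim, 55 mm above the bench.
- relay_1: relay, a blue plastic box 19 mm (its y) x 15.5 x 15.5 mm, lying with its 3 mm pins up, 12 g. Origin at the centre of the box. At the start: front row (nearest the open front edge), left (tray's +y), centre at x -36, y 20.5, z 12 mm in the tray's frame.
- relay_2: relay, a blue plastic box 19 mm (its y) x 15.5 x 15.5 mm, lying with its 3 mm pins up, 12 g. Origin at the centre of the box. At the start: front row (nearest the open front edge), middle, centre at x -36, y 0.0, z 12 mm in the tray's frame.
- relay_3: relay, a blue plastic box 19 mm (its y) x 15.5 x 15.5 mm, lying with its 3 mm pins up, 12 g. Origin at the centre of the box. At the start: front row (nearest the open front edge), right (tray's -y), centre at x -36, y -20.5, z 12 mm in the tray's frame.
- relay_4: relay, a blue plastic box 19 mm (its y) x 15.5 x 15.5 mm, lying with its 3 mm pins up, 12 g. Origin at the centre of the box. At the start: second row, left (tray's +y), centre at x -17, y 20.5, z 13 mm in the tray's frame.
- relay_5: relay, a blue plastic box 19 mm (its y) x 15.5 x 15.5 mm, lying with its 3 mm pins up, 12 g. Origin at the centre of the box. At the start: second row, middle, centre at x -17, y 0.0, z 13 mm in the tray's frame.
- relay_6: relay, a blue plastic box 19 mm (its y) x 15.5 x 15.5 mm, lying with its 3 mm pins up, 12 g. Origin at the centre of the box. At the start: second row, right (tray's -y), centre at x -17, y -20.5, z 13 mm in the tray's frame.
- relay_7: relay, a blue plastic box 19 mm (its y) x 15.5 x 15.5 mm, lying with its 3 mm pins up, 12 g. Origin at the centre of the box. At the start: third row (nearest the grip), left (tray's +y), centre at x 1, y 20.5, z 13 mm in the tray's frame.
- relay_8: relay, a blue plastic box 19 mm (its y) x 15.5 x 15.5 mm, lying with its 3 mm pins up, 12 g. Origin at the centre of the box. At the start: third row (nearest the grip), middle, centre at x 1, y 0.0, z 13 mm in the tray's frame.
- relay_9: relay, a blue plastic box 19 mm (its y) x 15.5 x 15.5 mm, lying with its 3 mm pins up, 12 g. Origin at the centre of the box. At the start: third row (nearest the grip), right (tray's -y), centre at x 1, y -20.5, z 13 mm in the tray's frame.
- screwdriver: bystander: black-handled screwdriver, 170 mm long, 26 mm thick, lying between the tray and the cup. Origin at the middle of its length, on the bench.
- multimeter: bystander: yellow handheld multimeter lying on its back, 175 x 84 mm, 46 mm high. Origin: centre of its underside.
- cutters: bystander: small blue-handled side cutters lying flat, about 140 x 50 mm, 11 mm high. Origin near the middle, on the bench.

How it is judged (in metres and radians):
On the way, in this order (a step that is already met when the one before it is completed fails the run):
1. the lifted tray's front rests on the cup's rim, all nine relays still in their rows (contact force between tray and cup above 0.2 N and height (world z) of tray_grip above 0.07 m and x of each of relay_1, relay_2, relay_3 in the frame of tray above -0.045 m and x of relay_4 in the frame of tray between -0.027 and 0.014 m and z of relay_4 in the frame of tray between 0.009 and 0.022 m and x of relay_5 in the frame of tray between -0.027 and 0.014 m and z of relay_5 in the frame of tray between 0.009 and 0.022 m and x of relay_6 in the frame of tray between -0.027 and 0.014 m and z of relay_6 in the frame of tray between 0.009 and 0.022 m and x of relay_7 in the frame of tray between -0.027 and 0.014 m and z of relay_7 in the frame of tray between 0.009 and 0.022 m and x of relay_8 in the frame of tray between -0.027 and 0.014 m and z of relay_8 in the frame of tray between 0.009 and 0.022 m and x of relay_9 in the frame of tray between -0.027 and 0.014 m and z of relay_9 in the frame of tray between 0.009 and 0.022 m), for 0.2 s.
2. the three front-row relays have slid into the cup with the tray still resting on its rim, and the other six are still in their rows (contact force between tray and cup above 0.2 N and horizontal distance between each of relay_1, relay_2, relay_3 and cup below 0.055 m and z of relay_1 in the frame of cup between 0 and 0.045 m and z of relay_2 in the frame of cup between 0 and 0.045 m and z of relay_3 in the frame of cup between 0 and 0.045 m and x of relay_4 in the frame of tray between -0.027 and 0.014 m and z of relay_4 in the frame of tray between 0.009 and 0.022 m and x of relay_5 in the frame of tray between -0.027 and 0.014 m and z of relay_5 in the frame of tray between 0.009 and 0.022 m and x of relay_6 in the frame of tray between -0.027 and 0.014 m and z of relay_6 in the frame of tray between 0.009 and 0.022 m and x of relay_7 in the frame of tray between -0.027 and 0.014 m and z of relay_7 in the frame of tray between 0.009 and 0.022 m and x of relay_8 in the frame of tray between -0.027 and 0.014 m and z of relay_8 in the frame of tray between 0.009 and 0.022 m and x of relay_9 in the frame of tray between -0.027 and 0.014 m and z of relay_9 in the frame of tray between 0.009 and 0.022 m), for 0.1 s.
At the end, for the whole second after the job is handed in: The three front-row relays lie at rest in the cup; the other six are on the two rear treads of the tray; the tray stands flat on the bench (within 5 mm and 3 degrees), at rest; the cup stands upright on the bench (horizontal distance between each of relay_1, relay_2, relay_3 and cup below 0.055 m and z of relay_1 in the frame of cup between 0 and 0.045 m and z of relay_2 in the frame of cup between 0 and 0.045 m and z of relay_3 in the frame of cup between 0 and 0.045 m and x of relay_4 in the frame of tray between -0.027 and 0.014 m and z of relay_4 in the frame of tray between 0.009 and 0.022 m and x of relay_5 in the frame of tray between -0.027 and 0.014 m and z of relay_5 in the frame of tray between 0.009 and 0.022 m and x of relay_6 in the frame of tray between -0.027 and 0.014 m and z of relay_6 in the frame of tray between 0.009 and 0.022 m and x of relay_7 in the frame of tray between -0.027 and 0.014 m and z of relay_7 in the frame of tray between 0.009 and 0.022 m and x of relay_8 in the frame of tray between -0.027 and 0.014 m and z of relay_8 in the frame of tray between 0.009 and 0.022 m and x of relay_9 in the frame of tray between -0.027 and 0.014 m and z of relay_9 in the frame of tray between 0.009 and 0.022 m and height (world z) of each of tray, cup below 0.005 m and angle between each of tray, cup's own z axis and vertical below 0.05 rad and linear speed of tray below 0.02 m/s and linear speed of each of relay_1, relay_2, relay_3 below 0.05 m/s); the robot touches nothing.
It fails at once if the tray is pressed hard on the cup (over 20 N) (contact force between tray and cup above 20 N).
It fails at once if the cup is upset (tilted over 20 degrees) or shoved more than 40 mm (angle between cup's own z axis and vertical above 0.35 rad or distance of cup from where it was at the start of the episode above 0.04 m).
It fails at once if a front-row relay is dropped from a height (it falls faster than 1.5 m/s, as from 60 mm above the rim) (linear speed of any of relay_1, relay_2, relay_3 above 1.5 m/s).
It fails at once if another thing on the bench is moved more than 30 mm (distance of any of screwdriver, multimeter, cutters from where it was at the start of the episode above 0.03 m).
It also fails if it takes over 72 s, if anything falls off the work surface, if the arm or the gripper's body presses on something with over 40 N, if the wrist force passes 120 N, or if a joint passes its speed limit or range.

ROBOT

A 6-joint arm with a two-finger parallel gripper is mounted at the origin on the work surface. World frame = base frame: x ahead of the robot, y to its left, z up, the work surface at z = 0. Lengths are in mm, angles in degrees, forces in N, time in s.
With the tool pointing down it reaches from about 300 to 850 mm from the base axis. Payload 4.2 kg.
Tool frame: the origin (TCP) lies on the centre line of the jaws, within the pads' length; the fingertips stand 14 mm ahead of it and the grasp point (between the pads) lies 5 mm behind it (env.finger_overhang is the z of the fingertips in the tool frame, in mm); z points along the fingers, y is the line along which they close (so a half turn about z gives the same grasp; the last joint's range is limited). The gripper opens to 91 mm and grips with 3 to 60 N. Pads are 32 mm wide; open, the fingers measure 118 mm over their backs; the gripper's body (76 mm by 178 mm) begins 60 mm behind the grasp point.
Start: joints at [67.323, 18.312, 89.639, -0, 72.044, -1.146], TCP at [211.038, 534.888, 227.976] pointing down, gripper open.
Joint ranges: [-177.97, 177.97], [-48.28, 115.42], [12.27, 149.76], [-77.06, 257.06], [2.81, 150.46], [-146.56, 146.56]. Speed limits (degrees/s): [147.25, 147.25, 180, 180, 180, 180].

INTERFACE

Orientations are given as [roll, pitch, yaw] about the fixed x, y, z axes, in that order (R = Rz(yaw) Ry(pitch) Rx(roll)).
In Python, from workcell import sensors, viewer, env gives the robot as it stands. The module is installed in compiled form; this text tells all that it offers.
- The arm moves only by the tool step_arm, never from a script. Its argument "plan" is one flat list of numbers, 6 for each row, row after row: the shift along the tool's x, y, z in cm, then the turn, a rotation vector about the tool's x, y, z in rad. In form: [x, y, z, wx, wy, wz, x, y, z, wx, wy, wz, ...]. A call has 1 to 5 rows; each row shifts and turns the commanded pose from where the row before left it, along the tool's axes as they then stand; what a row does not reach is not made up. A row lasts 1/12 s, in which the tool goes at most 41.7 mm and 7.16 degrees, less where a joint would pass 70% of its speed; a pose out of reach is approached as far as the arm can. A call is refused whole if a number of a shift passes 4.17 or a number of a turn 0.125, either way. A call with a gripper value outside its range is refused whole. "hand" is the finger opening in cm, from 0 to 9.12, set as the call begins (left out, the last holds). The fingers move at their own pace and stop on an object; "newtons" is the grip in N (left out, the last holds). Time passes only in rows, so rows that do not move let the fingers close. It gives the time, the measured TCP pose, the force, the opening and the grip force at its end, in the units of the state.
- sensors.state(): the state, without advancing time (a new reading comes with each control period).
- viewer.grab_frame(name): name is "scene" or "top" or "wrist"; returns a dict with "img" (400x640x3 uint8, red, green, blue), "fx", "fy", "cx", "cy" (pixels), "position" and "attitude" of the camera in the world. Camera axes: x right, y down, z forward; pixel columns grow to the right and rows downward; lengths in mm; the calibration is good to about 2 mm. A picture is of the moment at which its call begins. There is no depth.
- env.job_done(): hands the job in; it is judged then, once.
Trained networks look in a picture, given as the dict that the camera call returned (one of the last four; its "shot" number tells which), for a name from the list of things; names that differ only in an ending like _2 or _b are one class to them, and where a whole thing is asked for, a point or a joint stands for the part that bears it (a point fixed in the world has none). Each returns a list of dicts, best first, with "score" (0 to 1); they miss things now and then, are a little off and sometimes report something else, mostly with a low value. They report only what shows in the picture. A call takes as long as a camera call.
- viewer.boxes_of(name, picture): "location" ([column, row] in pixels, amid what is visible of it).
- viewer.pinpoint(name, picture): "location" ([column, row] in pixels: a listed point, or the origin of a listed thing).
The state is a dict: "time_s": time; "qpos": joint angles; "qvel": joint speeds; "effort": joint torques, N m; "ee_pos": TCP position; "ee_rot": TCP orientation; "force": force on the tool from outside, world axes, zero at the start; "torque": the same for the moment, N m; "gripper_width": finger opening in mm; "gripper_force": force on a finger pad.
Only numpy, scipy, OpenCV 4.12 (cv2) and the standard library are available. Lean on these libraries where they do the work, as an engineer would, in place of code of your own. Each camera call takes 0.05 s, during which the arm holds its last target. There are 200 camera calls.

## Working session

There is one attempt and no reset: what is moved stays moved. The work goes in short steps, Python scripts to look and compute and a tool call to move; the robot and the scene stay as the last step left them, time stands still between calls to the robot, and variables do not carry over. Pictures are saved under pics/ and viewed, at most 10 in all, crops included, and the job is handed in when it is done.

Besides the shell and the picture viewer there is one more tool, called after "Request:" as name(argument=value, ...) on one line, values as JSON. step_arm: Moves the arm, as the interface text tells. Its arguments: {"type":"object","properties":{"plan":{"type":"array","items":{"type":"number"}},"hand":{"type":"number"},"newtons":{"type":"number"}},"required":["plan"]}

```bash
mkdir -p pics; cat > h.py <<'E'
import numpy as np, cv2
from scipy.spatial.transform import Rotation as R
from workcell import sensors, viewer, env
def att(p):
    a=np.array(p["attitude"],float)
    if a.shape==(3,3): return a
    if a.size==4: return R.from_quat(a).as_matrix()
    return R.from_euler('xyz',a,degrees=True).as_matrix()
def ray(p,uv):
    d=np.array([(uv[0]-p["cx"])/p["fx"],(uv[1]-p["cy"])/p["fy"],1.])
    return np.array(p["position"],float),att(p)@d
def onz(p,uv,z):
    o,d=ray(p,uv); return o+d*(z-o[2])/d[2]
def save(p,n): cv2.imwrite('pics/'+n,cv2.cvtColor(p["img"],cv2.COLOR_RGB2BGR))
E
python3 - <<'E'
from h import *
print(sensors.state())
Z={'tray':0,'tray_grip':60,'tray_lip':0,'tray_tread':4,'cup':0,'cup_rim':55,'screwdriver':0,'multimeter':0,'cutters':0,'relay_1':12}
ims=[]
for c in ['scene','top','wrist']:
    p=viewer.grab_frame(c); ims.append(p["img"])
    print(c,p["position"],p["attitude"],p["fx"])
    for n,z in Z.items():
        for d in viewer.pinpoint(n,p)[:(9 if n=='relay_1' else 1)]:
            print(n,round(d["score"],2),np.round(d["location"]),np.round(onz(p,d["location"],z)[:2],1))
m=np.vstack([cv2.resize(i,(480,300)) for i in ims[:2]])
cv2.imwrite('pics/a.png',cv2.cvtColor(m,cv2.COLOR_RGB2BGR))
E
```

```text
{'time_s': 0.0, 'qpos': array([ 6.73220909e+01,  1.83522074e+01,  8.97054447e+01, -1.70345211e-03,
        7.20419956e+01, -1.14482094e+00]), 'qvel': array([-0.01478768, -0.02232284, -0.08963769,  0.06206114, -0.04290607,
       -0.04334502]), 'effort': array([ 1.51778695e-03, -4.12457478e+01, -2.31972635e+01,  7.28550064e-02,
        4.57952265e-02, -1.49712946e-04]), 'ee_pos': array([210.86630049, 534.44244718, 227.12107797]), 'ee_rot': array([-1.79900340e+02, -3.71691538e-04,  1.58467438e+02]), 'force': array([-0.26046747,  0.31336183,  0.30364104]), 'torque': array([-0.01867165,  0.01857314,  0.02321496]), 'gripper_force': 0.0, 'gripper_width': 91.63944794619113}
scene [1201.80324252  734.73651559 1017.93123752] [-136.01115159   -0.8889411   136.52044652] 520.615119684787
tray 0.65 [357. 245.] [505.3 209.7]
tray_grip 0.63 [347. 236.] [543.9 203.8]
tray_lip 0.96 [370. 236.] [459.9 212.9]
tray_tread 0.64 [371. 238.] [465.8 220.1]
cup 0.77 [254. 167.] [ 508.3 -202. ]
cup_rim 0.66 [252. 155.] [ 517.  -192.8]
screwdriver 0.82 [305. 200.] [491.9   1.7]
multimeter 0.67 [224. 254.] [771.
[... 566 characters left out ...]
74. 243.] [459.6 216.1]
tray_tread 0.94 [276. 238.] [469.3 213.1]
cup 0.78 [452. 224.] [ 511.3 -195.8]
cup_rim 0.59 [467. 226.] [ 504.4 -209.4]
screwdriver 0.92 [366. 238.] [475.    3.7]
multimeter 0.61 [369. 113.] [7.745e+02 2.000e-01]
cutters 0.92 [191. 231.] [483.5 410.7]
relay_1 0.64 [283. 240.] [467.1 194.1]
relay_1 0.62 [274. 242.] [462.1 216.3]
relay_1 0.57 [287. 219.] [515.  188.4]
relay_1 0.56 [264. 226.] [497.7 238.6]
relay_1 0.48 [271. 229.] [490.9 222.4]
relay_1 0.48 [264. 217.] [517.9 239.6]
relay_1 0.47 [263. 238.] [470.9 241.8]
relay_1 0.41 [277. 226.] [496.9 209.1]
wrist [149.87408077 559.50363556 385.14947285] [1.66421973e+02 2.59798882e-02 6.84058542e+01] 302.85425634585687
```

View pics/a.png

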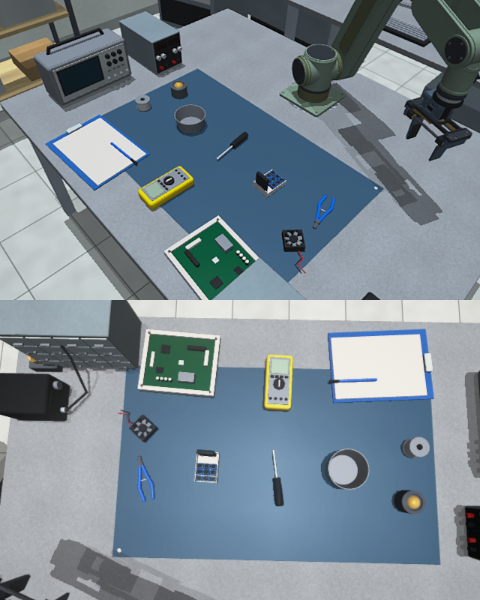

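The picture shows the tray at about (277,220) in full-size top pixels, front towards the robot, with the cup at (460,225) and the screwdriver between them. I'm moving above the tray grip.

Request:
step_arm(plan=[0, 0, 0, 0, 0, 0.125, 0, 0, 0, 0, 0, 0.125, 0, 0, 0, 0, 0, 0.125, 0, 0, 0, 0, 0, 0.125, 0, 0, 0, 0, 0, 0.125], hand=6, newtons=40)

```text
time_s: 2.07
ee_pos: [211.0, 534.9, 227.9]
ee_rot: [180.0, -0.0, 122.3]
force: [0.6, -0.3, 0.1]
gripper_width: 61.9
gripper_force: 0.0
```

Request:
step_arm(plan=[0, 0, 0, 0, 0, 0.125, 0, 0, 0, 0, 0, 0.125, 0, 0, 0, 0, 0, 0.125, 0, 0, 0, 0, 0, 0.125, 0, 0, 0, 0, 0, 0.125])

```text
time_s: 2.48
ee_pos: [211.0, 534.9, 228.0]
ee_rot: [180.0, -0.0, 86.5]
force: [-0.4, -0.1, -0.5]
gripper_width: 60.2
gripper_force: 0.0
```

Request:
step_arm(plan=[-2.5, 2.9, 0, 0, 0, 0, -2.5, 2.9, 0, 0, 0, 0, -2.5, 2.9, 0, 0, 0, 0, -2.5, 2.9, 0, 0, 0, 0, -2.5, 2.9, 0, 0, 0, 0])

```text
time_s: 2.9
ee_pos: [349.9, 400.8, 228.1]
ee_rot: [180.0, -0.0, 86.9]
force: [0.6, 0.4, 0.4]
gripper_width: 59.8
gripper_force: 0.0
```

Request:
step_arm(plan=[-2.5, 2.9, 0, 0, 0, 0, -2.5, 2.9, 0, 0, 0, 0, -2.5, 2.9, 0, 0, 0, 0, -2.5, 2.9, 0, 0, 0, 0, -2.5, 2.9, 0, 0, 0, 0])

```text
time_s: 3.32
ee_pos: [488.0, 267.8, 228.2]
ee_rot: [180.0, -0.0, 86.8]
force: [0.6, 0.9, 0.5]
gripper_width: 60.0
gripper_force: 0.0
```

Request:
step_arm(plan=[-2.5, 2.9, 0, 0, 0, 0, -2.5, 2.9, 0, 0, 0, 0, 0, 0, 0, 0, 0, 0, 0, 0, 0, 0, 0, 0, 0, 0, 0, 0, 0, 0])

```text
time_s: 3.73
ee_pos: [541.6, 216.3, 227.7]
ee_rot: [-179.9, -0.0, 86.8]
force: [-0.9, 0.2, 0.3]
gripper_width: 60.3
gripper_force: 0.0
```

```bash
python3 - <<'E'
from h import *
s=sensors.state(); print(s["time_s"],s["ee_pos"],s["ee_rot"],s["qpos"],s["gripper_width"])
p=viewer.grab_frame('wrist'); save(p,'b.png'); print(p["position"],p["attitude"])
for n,z in {'tray':0,'tray_grip':60,'tray_lip':0,'tray_tread':4,'relay_1':12}.items():
    for d in viewer.pinpoint(n,p)[:(9 if n=='relay_1' else 1)]:
        print(n,round(d["score"],2),np.round(d["location"]),np.round(onz(p,d["location"],z)[:2],1))
E
```

```text
3.7333 [541.6173873  216.31736254 227.72144489] [-1.79942050e+02 -1.72797709e-02  8.68157105e+01] [2.06198791e+01 1.90874303e+01 8.85230516e+01 4.11160437e-02
 7.24355683e+01 2.37917362e+01] 60.259778460491134
[545.59616668 282.5019799  384.93184997] [ 1.66379744e+02  1.09168838e-01 -3.24796508e+00]
tray 0.62 [299. 180.] [505.2 216. ]
tray_grip 0.69 [262.  10.] [488.7 393.3]
tray_lip 0.81 [262. 182.] [457.3 216.2]
tray_tread 0.7 [272. 184.] [470.7 213.8]
relay_1 0.76 [270. 167.] [472.1 237.2]
relay_1 0.76 [300. 166.] [509.2 236.3]
relay_1 0.73 [289. 171.] [495.3 231.2]
relay_1 0.73 [287. 199.] [490.1 195.6]
relay_1 0.72 [270. 184.] [470.5 216. ]
relay_1 0.62 [286. 183.] [489.5 215.5]
relay_1 0.57 [270. 198.] [468.5 197.6]
relay_1 0.48 [301. 184.] [508.5 214.1]
```

View pics/b.png

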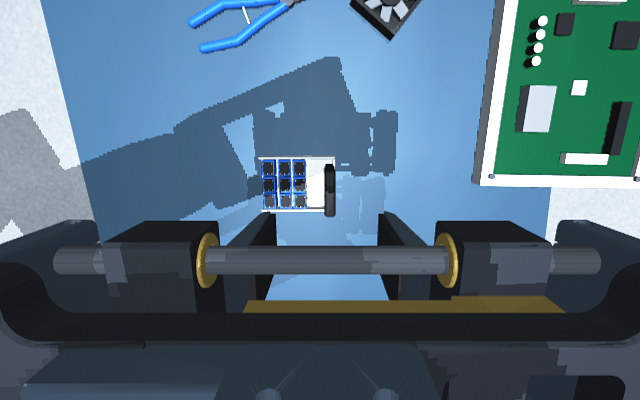

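The wrist picture shows the tray at columns 259–336, rows 157–216, with its black grip plate near (330,190). I'll zoom in on it.

```bash
python3 - <<'E'
import cv2
i=cv2.imread('pics/b.png')[145:230,250:350]; i=cv2.convertScaleAbs(i,alpha=1.6,beta=25)
cv2.imwrite('pics/c.png',cv2.resize(i,None,fx=7,fy=7,interpolation=cv2.INTER_CUBIC))
E
```

```text
(no output)
```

View pics/c.png

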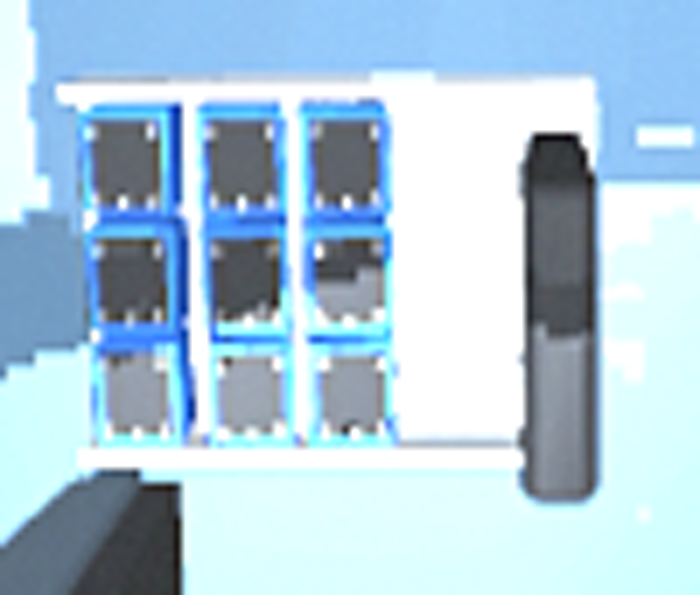

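```bash
python3 - <<'E'
from h import *
p=viewer.grab_frame('wrist')
f=lambda x,y,z: onz(p,(250+(x+.5)/7-.5,145+(y+.5)/7-.5),z)[:2]
g=lambda a,b,z:print(np.round(f(*a,z),1),np.round(f(*b,z),1),np.degrees(np.arctan2(*(f(*b,z)-f(*a,z))[::-1])))
g((560,185),(560,495),76);g((524,338),(597,338),76)
g((58,92),(595,82),20);g((80,460),(525,456),20)
g((125,118),(138,435),23);g((242,118),(252,432),23);g((346,120),(352,432),23);g((58,92),(80,460),20)
E
```

```text
[545.3 237.9] [542.9 190.5] -92.98776456550695
[538.8 215.2] [549.7 214.6] -3.1100276128779893
[460.2 250.4] [552.3 247.1] -2.053780459521773
[457.  184.9] [536.6 181.3] -2.5730060602471037
[471.8 245.7] [468.5 189.7] -93.40514990576148
[491.8 244.6] [488.7 189.2] -93.18572904781033
[509.5 243.3] [506.4 188.2] -93.24747991696489
[460.2 250.4] [457.  184.9] -92.74492241238625
```

Request:
step_arm(plan=[-0.17, 0.27, 3.4, 0, 0, 0, 0, 0, 3.4, 0, 0, 0, 0, 0, 3.4, 0, 0, 0, 0, 0, 3.4, 0, 0, 0, 0, 0, 2.5, 0, 0, 0], hand=4)

```text
time_s: 4.5
ee_pos: [543.2, 214.3, 64.4]
ee_rot: [-179.9, 0.1, 86.9]
force: [0.3, 0.0, -0.0]
gripper_width: 40.1
gripper_force: 0.0
```

Request:
step_arm(plan=[0, 0, 0.6, 0, 0, 0, 0, 0, 0.6, 0, 0, 0, 0, 0, 0, 0, 0, 0, 0, 0, 0, 0, 0, 0])

```text
time_s: 4.83
ee_pos: [545.7, 214.9, 56.4]
ee_rot: [179.8, -0.1, 86.9]
force: [-0.4, 0.1, 0.1]
gripper_width: 39.8
gripper_force: 0.0
```

Request:
step_arm(plan=[0, 0, 0, 0, 0, 0, 0, 0, 0, 0, 0, 0, 0, 0, 0, 0, 0, 0, 0, 0, 0, 0, 0, 0], hand=1.8, newtons=40)

```text
time_s: 5.17
ee_pos: [545.0, 214.5, 55.8]
ee_rot: [179.9, -0.0, 86.8]
force: [0.4, -1.1, -0.1]
gripper_width: 18.3
gripper_force: 0.0
```

Request:
step_arm(plan=[0, 0, 0, 0, 0, 0, 0, 0, 0, 0, 0, 0, 0, 0, 0, 0, 0, 0, 0, 0, 0, 0, 0, 0], hand=1.3, newtons=40)

```text
time_s: 5.5
ee_pos: [544.6, 214.4, 54.9]
ee_rot: [-180.0, -0.0, 86.8]
force: [0.3, -0.6, -0.0]
gripper_width: 12.7
gripper_force: 0.0
```

Request:
step_arm(plan=[0, 0, 0, 0, 0, 0, 0, 0, 0, 0, 0, 0, 0, 0, 0, 0, 0, 0, 0, 0, 0, 0, 0, 0], hand=0.5, newtons=40)

```text
time_s: 5.83
ee_pos: [544.5, 214.4, 54.9]
ee_rot: [-180.0, -0.0, 86.8]
force: [-0.5, -0.0, -0.1]
gripper_width: 12.1
gripper_force: 40.0
```

Gripped. Now a gentle lift and transport.

Request:
step_arm(plan=[0, 0, -0.2, 0, 0, 0, 0, 0, -0.5, 0, 0, 0, 0, 0, -0.9, 0, 0, 0, 0, 0, -1.3, 0, 0, 0, 0, 0, -1.6, 0, 0, 0])

```text
time_s: 6.25
ee_pos: [544.2, 214.2, 100.2]
ee_rot: [-179.9, 0.0, 86.8]
force: [1.0, 0.6, -1.8]
gripper_width: 12.0
gripper_force: 40.0
```

Request:
step_arm(plan=[0, 0, -1.6, 0, 0, 0, 0, 0, -1.6, 0, 0, 0, 0, 0, -1.3, 0, 0, 0, 0, 0, -0.9, 0, 0, 0, 0, 0, -0.5, 0, 0, 0])

```text
time_s: 6.67
ee_pos: [545.2, 214.6, 160.8]
ee_rot: [179.9, -0.1, 86.8]
force: [0.2, 0.2, -2.2]
gripper_width: 11.8
gripper_force: 40.0
```

Request:
step_arm(plan=[-0.4, 0.1, -0.2, 0, 0, 0, -0.8, 0.2, 0, 0, 0, 0, -1.2, 0.3, 0, 0, 0, 0, -1.6, 0.4, 0, 0, 0, 0, -2.0, 0.5, 0, 0, 0, 0])

```text
time_s: 7.08
ee_pos: [555.8, 152.4, 159.9]
ee_rot: [-179.9, 0.0, 86.9]
force: [0.1, 0.1, -2.0]
gripper_width: 11.7
gripper_force: 40.0
```

Request:
step_arm(plan=[-2.4, 0.6, 0, 0, 0, 0, -2.7, 0.65, 0, 0, 0, 0, -2.9, 0.7, 0, 0, 0, 0, -2.9, 0.7, 0, 0, 0, 0, -2.9, 0.7, 0, 0, 0, 0])

```text
time_s: 7.5
ee_pos: [581.5, 11.4, 159.9]
ee_rot: [-179.9, 0.0, 86.8]
force: [1.7, 0.1, -2.2]
gripper_width: 11.7
gripper_force: 40.0
```

Request:
step_arm(plan=[-2.9, 0.7, 0, 0, 0, 0, -2.9, 0.7, 0, 0, 0, 0, -2.9, 0.7, 0, 0, 0, 0, -2.9, 0.7, 0, 0, 0, 0, -2.9, 0.7, 0, 0, 0, 0])

```text
time_s: 7.92
ee_pos: [608.2, -135.4, 159.8]
ee_rot: [-179.9, -0.0, 86.8]
force: [0.2, -0.2, -2.5]
gripper_width: 11.8
gripper_force: 40.0
```

Request:
step_arm(plan=[-2.7, 0.65, 0, 0, 0, 0, -2.4, 0.6, 0, 0, 0, 0, -2.0, 0.5, 0, 0, 0, 0, -1.6, 0.4, 0, 0, 0, 0, -1.2, 0.3, 0, 0, 0, 0])

```text
time_s: 8.33
ee_pos: [627.4, -235.3, 159.8]
ee_rot: [-179.9, -0.0, 86.7]
force: [0.6, 0.6, -2.4]
gripper_width: 11.6
gripper_force: 40.0
```

Request:
step_arm(plan=[-0.8, 0.2, 0, 0, 0, 0, -0.4, 0.1, 0, 0, 0, 0.02, 0, 0, 0, 0, 0, 0.04, 0, 0, 0, 0, 0, 0.05, 0, 0, 0, 0, 0, 0.05])

```text
time_s: 8.75
ee_pos: [630.4, -244.1, 160.8]
ee_rot: [-180.0, -0.0, 77.5]
force: [0.2, -0.3, -2.4]
gripper_width: 11.9
gripper_force: 40.0
```

Request:
step_arm(plan=[0, 0, 0, 0, 0, 0.05, 0, 0, 0, 0, 0, 0.05, 0, 0, 0, 0, 0, 0.04, 0, 0, 0, 0, 0, 0.02, 0, 0, 0, 0, 0, 0])

```text
time_s: 9.17
ee_pos: [630.5, -244.2, 160.9]
ee_rot: [-180.0, -0.0, 68.5]
force: [-1.3, -0.1, -2.7]
gripper_width: 11.9
gripper_force: 40.0
```

```bash
python3 - <<'E'
from h import *
s=sensors.state(); print(s["time_s"],s["ee_pos"],s["ee_rot"],s["qpos"],s["force"],s["torque"])
ims=[]
for c in ['scene','top','wrist']:
    p=viewer.grab_frame(c); save(p,'d_%s.png'%c); print(c,p["position"],p["attitude"])
    for n,z in {'cup':0,'cup_rim':55,'screwdriver':0}.items():
        for d in viewer.pinpoint(n,p)[:1]+viewer.boxes_of(n,p)[:1]:
            print(n,round(d["score"],2),np.round(d["location"],1),np.round(onz(p,d["location"],z)[:2],1))
    for n in ['tray_lip','tray_grip']:
        for d in viewer.pinpoint(n,p)[:1]: print(n,d["score"],np.round(d["location"],1),np.round(onz(p,d["location"],s["ee_pos"][2]+(5 if n[-1]=='p' and 'grip' in n else -55))[:2],1))
a=cv2.imread('pics/d_scene.png')[90:230,170:330]; b=cv2.imread('pics/d_wrist.png'); t=cv2.imread('pics/d_top.png')[160:300,390:550]
cv2.imwrite('pics/d.png',np.vstack([np.hstack([cv2.resize(a,(320,280)),cv2.resize(t,(320,280))]),cv2.resize(b,(640,320))[:320]]))
E
```

```text
9.1667 [ 630.45127777 -244.20320428  160.93706042] [-1.79975791e+02 -2.12359839e-02  6.85383762e+01] [-2.21582918e+01  2.98863452e+01  8.07878902e+01  2.23777525e-02
  6.93502312e+01 -7.04568602e-01] [-1.31398295 -0.06060033 -2.69605946] [-0.12257312  0.05885123 -0.00250453]
scene [1201.80324252  734.73651559 1017.93123752] [-136.01115159   -0.8889411   136.52044652]
cup 0.89 [252.8 157.8] [ 484.9 -235.2]
cup_rim 0.71 [254.4 154.2] [ 510.2 -192. ]
cup_rim 0.66 [256.8 158.7] [ 517.8 -172.1]
screwdriver 0.51 [308.  198.4] [482.1   2.2]
screwdriver 0.8 [316.3 185.8] [429.6 -18.7]
tray_lip 0.75 [235.1 139.3] [ 545.5 -229.1]
tray_grip 0.81 [201.5 132.5] [ 636.3 -248. ]
top [463.38631161  91.65435963 864.72653161] [-1.73318292e+02  1.39358956e-01 -8.88136459e+01]
cup 0.84 [457.  223.6] [ 512.5 -207.2]
cup 0.69 [484.3 168.4] [ 644.5 -274.4]
cup_rim 0.74 [465.6 225.2] [ 506.3 -206.9]
cup_rim 0.74 [465.7 226.9] [ 502.6 -207. ]
screwdriver 0.9 [366.4 239.5] [471.4   3.2]
screwdriver 0.69 [368.9 252.2] [442.3  -2.8]
tray_lip 0.61 [474.8 202.5] [ 550.6 -208. ]
tray_grip 0.95 [504.8 158.5] [ 629.8 -244. ]
wrist [ 654.78867518 -183.29879985  318.0970878 ] [ 1.66350416e+02  4.58307207e-02 -2.15491212e+01]
cup 0.97 [207.9 194.3] [ 509.2 -203.2]
cup 0.62 [168.3 192.1] [ 470.6 -185.4]
cup_rim 0.78 [185.  212.6] [ 507.4 -207.4]
cup_rim 0.9 [169.8 196.4] [ 501.8 -189. ]
screwdriver 0.88 [74.7  8.2] [474.   3.]
screwdriver 0.93 [28.1 27.5] [423.8   5.3]
tray_grip 0.68 [325.5 252.9] [ 629.5 -245.3]
```

View pics/d.png

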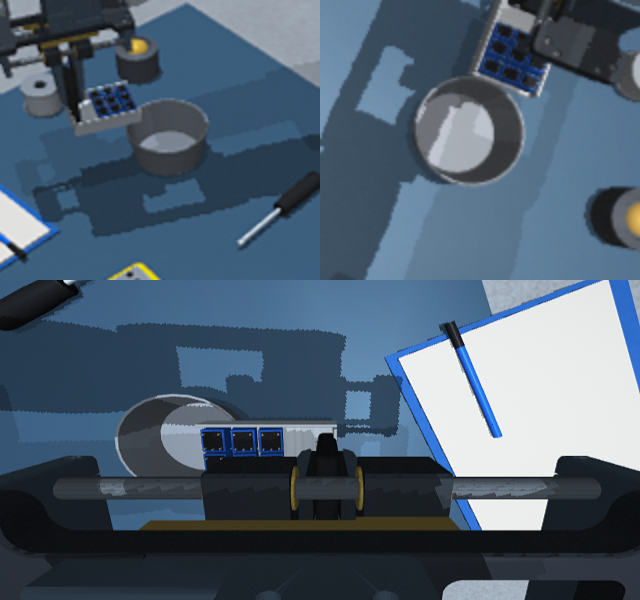

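The picture shows the tray level with all nine relays in place, its front just over the cup's near edge (top crop centred near (465,225) full pixels). I'll check the cup centre by fitting its rim.

```bash
python3 - <<'E'
from h import *
ps=[viewer.grab_frame(c) for c in ('top','wrist')]
def proj(p,X):
    c=(X-np.array(p["position"]))@att(p); return np.c_[p["cx"]+p["fx"]*c[:,0]/c[:,2],p["cy"]+p["fy"]*c[:,1]/c[:,2]]
t=np.linspace(0,2*np.pi,361)
out=[]
for p,box in zip(ps,[(420,180,90,90),(100,100,180,135)]):
    k=int(720/box[2]/2); img=cv2.cvtColor(p["img"],cv2.COLOR_RGB2BGR); x,y,w,h=box
    im=cv2.resize(img[y:y+h,x:x+w],None,fx=k,fy=k,interpolation=cv2.INTER_CUBIC)
    for r,z,col in [(60,55,(0,0,255)),(48,0,(0,255,255))]:
        q=(proj(p,np.c_[508+r*np.cos(t),-205+r*np.sin(t),t*0+z])-[x,y]+.5)*k-.5
        cv2.polylines(im,[np.int32(q)],True,col,1)
    out.append(cv2.resize(im,(360,360) if len(out)==0 else (440,360)))
cv2.imwrite('pics/e.png',np.hstack(out))
E
```

```text
(no output)
```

View pics/e.png

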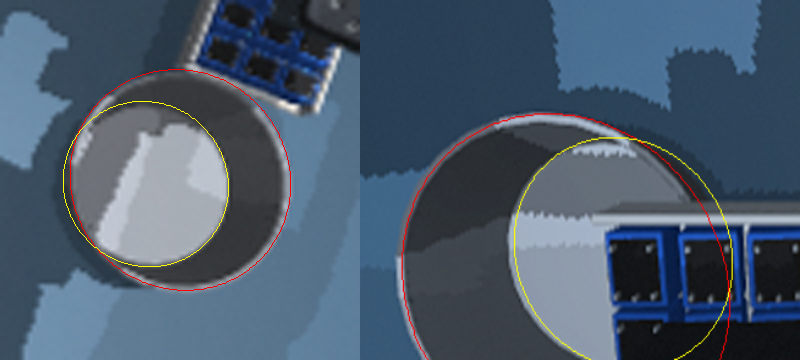

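The overlay shows the rim matching a centre of about (508,-205). I'm centring the tray on it and pre-tilting to 10°.

Request:
step_arm(plan=[-0.2, -0.05, 0, 0, 0, 0, -0.3, -0.1, 0, 0, 0, 0, -0.2, -0.1, 0, 0, 0, 0, -0.1, -0.05, 0, 0, 0, 0, 0, -0.05, -0.08, -0.01, 0, 0])

```text
time_s: 11.03
ee_pos: [624.2, -251.7, 161.5]
ee_rot: [179.4, -0.0, 68.5]
force: [-0.6, -0.4, -2.0]
gripper_width: 11.8
gripper_force: 40.0
```

Request:
step_arm(plan=[0, -0.14, -0.2, -0.025, 0, 0, 0, -0.19, -0.28, -0.035, 0, 0, 0, -0.19, -0.28, -0.035, 0, 0, 0, -0.19, -0.28, -0.035, 0, 0, 0, -0.14, -0.2, -0.025, 0, 0])

```text
time_s: 11.45
ee_pos: [614.9, -247.5, 173.9]
ee_rot: [170.5, -0.0, 68.5]
force: [-0.8, 0.9, -1.3]
gripper_width: 11.9
gripper_force: 40.0
```

Request:
step_arm(plan=[0, -0.06, -0.08, -0.01, 0, 0, 0, 0, 0, 0, 0, 0, 0, 0, 0, 0, 0, 0])

```text
time_s: 11.7
ee_pos: [614.9, -247.6, 174.4]
ee_rot: [170.0, -0.0, 68.5]
force: [0.6, 0.5, -2.9]
gripper_width: 11.8
gripper_force: 40.0
```

```bash
cat >> h.py <<'E'
def rep():
    s=sensors.state(); r=R.from_euler('xyz',s["ee_rot"],degrees=True).as_matrix(); T=np.array(s["ee_pos"])
    tilt=np.degrees(np.arccos(-r[2,2]))
    tr=lambda x,y,z: T+r@np.array([y,x-38.5,55-z])
    P=tr(-41,0,0); C=np.array([508,-205,55]); u=np.array([.9307,-.3659])
    print("t",s["time_s"],"tilt",round(tilt,2),"P",P.round(1),"P along",((P-C)[:2]@u).round(1),"lat",((P-C)[:2]@[.3659,.9307]).round(1),"F",s["force"].round(2),"M",s["torque"].round(3),"down in tool",np.round(r.T@[0,0,-1],3))
E
python3 -c "
from h import *
rep()"
```

```text
t 11.7 tilt 10.03 P [ 551.  -222.4  106.4] P along 46.4 lat -0.4 F [ 0.63  0.5  -2.92] M [-0.01   0.208 -0.003] down in tool [-0.    -0.174  0.985]
```

Request:
step_arm(plan=[0, -0.07, 0.39, 0, 0, 0, 0, -0.14, 0.79, 0, 0, 0, 0, -0.17, 0.99, 0, 0, 0, 0, -0.16, 0.89, 0, 0, 0, 0, -0.12, 0.69, 0, 0, 0])

```text
time_s: 12.12
ee_pos: [614.2, -247.2, 133.7]
ee_rot: [170.1, -0.0, 68.5]
force: [0.8, -0.4, -2.4]
gripper_width: 11.4
gripper_force: 40.0
```

Request:
step_arm(plan=[0, -0.07, 0.39, 0, 0, 0, 0, -0.05, 0.3, 0, 0, 0, 0, 0, 0, 0, 0, 0, 0, 0, 0, 0, 0, 0])

```text
time_s: 12.45
ee_pos: [615.2, -247.6, 129.1]
ee_rot: [170.0, -0.0, 68.5]
force: [-1.1, -1.0, -2.3]
gripper_width: 11.7
gripper_force: 40.0
```

Request:
step_arm(plan=[0, -0.02, 0.1, 0, 0, 0, 0, -0.02, 0.1, 0, 0, 0, 0, 0, 0, 0, 0, 0])

```text
time_s: 12.7
ee_pos: [615.0, -247.5, 127.2]
ee_rot: [170.0, -0.0, 68.5]
force: [-0.2, -0.4, -2.7]
gripper_width: 11.8
gripper_force: 40.0
```

```bash
python3 -c "
from h import *
rep()"
```

```text
t 12.7 tilt 10.05 P [ 551.1 -222.4   59.2] P along 46.5 lat -0.4 F [-0.18 -0.4  -2.71] M [-0.031  0.232 -0.016] down in tool [-0.    -0.174  0.985]
```

Request:
step_arm(plan=[0, -0.03, 0.15, 0, 0, 0, 0, 0, 0, 0, 0, 0, 0, 0, 0, 0, 0, 0])

```text
time_s: 12.95
ee_pos: [614.8, -247.5, 125.5]
ee_rot: [170.0, -0.0, 68.5]
force: [-0.5, -0.1, -2.0]
gripper_width: 11.7
gripper_force: 40.0
```

Request:
step_arm(plan=[0, -0.02, 0.1, 0, 0, 0, 0, 0, 0, 0, 0, 0, 0, 0, 0, 0, 0, 0])

```text
time_s: 13.2
ee_pos: [614.8, -247.5, 124.4]
ee_rot: [170.0, -0.0, 68.5]
force: [-1.0, -0.8, -2.5]
gripper_width: 11.4
gripper_force: 40.0
```

Request:
step_arm(plan=[0, -0.01, 0.07, 0, 0, 0, 0, 0, 0, 0, 0, 0, 0, 0, 0, 0, 0, 0])

```text
time_s: 13.45
ee_pos: [614.9, -247.5, 123.8]
ee_rot: [170.0, -0.0, 68.5]
force: [-0.4, 0.7, -2.0]
gripper_width: 12.0
gripper_force: 40.0
```

```bash
python3 -c "
from h import *
rep()"
```

```text
t 13.45 tilt 10.02 P [ 551.  -222.3   55.8] P along 46.3 lat -0.4 F [-0.36  0.74 -2.03] M [-0.07   0.204 -0.013] down in tool [-0.    -0.174  0.985]
```

Request:
step_arm(plan=[0, -0.01, 0.05, 0, 0, 0, 0, 0, 0, 0, 0, 0, 0, 0, 0, 0, 0, 0])

```text
time_s: 13.7
ee_pos: [615.0, -247.6, 123.5]
ee_rot: [170.0, -0.0, 68.5]
force: [0.1, -0.2, -2.3]
gripper_width: 11.7
gripper_force: 40.0
```

Request:
step_arm(plan=[0, -0.01, 0.05, 0, 0, 0, 0, 0, 0, 0, 0, 0, 0, 0, 0, 0, 0, 0])

```text
time_s: 13.95
ee_pos: [615.1, -247.6, 123.2]
ee_rot: [169.9, 0.0, 68.5]
force: [0.3, 0.4, 1.4]
gripper_width: 11.7
gripper_force: 40.0
```

```bash
python3 -c "
from h import *
rep()"
```

```text
t 13.95 tilt 10.06 P [ 551.2 -222.5   55.2] P along 46.6 lat -0.4 F [0.34 0.43 1.37] M [-0.053  0.44  -0.009] down in tool [ 0.    -0.175  0.985]
```

Contact is about 3–4 N. I'm starting the tip about the contact line.

Request:
step_arm(plan=[0, 0, 0, 0, 0, 0, 0, 0, 0, 0, 0, 0, 0, -0.02, -0.03, -0.004, 0, 0, 0, -0.033, -0.048, -0.006, 0, 0, 0, -0.033, -0.048, -0.006, 0, 0])

```text
time_s: 14.37
ee_pos: [614.0, -247.2, 124.2]
ee_rot: [169.0, -0.0, 68.5]
force: [-0.6, -0.1, 3.6]
gripper_width: 12.1
gripper_force: 40.0
```

Request:
step_arm(plan=[0, -0.033, -0.048, -0.006, 0, 0, 0, -0.033, -0.048, -0.006, 0, 0, 0, -0.033, -0.048, -0.006, 0, 0, 0, -0.033, -0.048, -0.006, 0, 0, 0, -0.033, -0.048, -0.006, 0, 0])

```text
time_s: 14.78
ee_pos: [612.1, -246.4, 126.2]
ee_rot: [167.3, 0.0, 68.5]
force: [-0.3, 0.8, 4.8]
gripper_width: 11.8
gripper_force: 40.0
```

```bash
python3 -c "
from h import *
rep()"
```

```text
t 14.7833 tilt 12.74 P [ 551.2 -222.5   55. ] P along 46.6 lat -0.5 F [-0.33  0.77  4.77] M [-0.1    0.549 -0.049] down in tool [ 0.    -0.22   0.975]
```

Request:
step_arm(plan=[0, -0.033, -0.055, -0.006, 0, 0, 0, -0.033, -0.055, -0.006, 0, 0, 0, -0.033, -0.055, -0.006, 0, 0, 0, -0.033, -0.055, -0.006, 0, 0, 0, -0.033, -0.055, -0.006, 0, 0])

```text
time_s: 15.2
ee_pos: [610.0, -245.6, 128.3]
ee_rot: [165.6, -0.0, 68.5]
force: [1.1, -0.4, 3.4]
gripper_width: 11.7
gripper_force: 40.0
```

```bash
python3 -c "
from h import *
rep()"
```

```text
t 15.2 tilt 14.44 P [ 551.1 -222.4   55.2] P along 46.5 lat -0.4 F [ 1.1  -0.39  3.44] M [-0.138  0.356 -0.011] down in tool [-0.    -0.249  0.968]
```

Request:
step_arm(plan=[0, -0.033, -0.054, -0.006, 0, 0, 0, -0.033, -0.054, -0.006, 0, 0, 0, -0.033, -0.054, -0.006, 0, 0, 0, -0.033, -0.054, -0.006, 0, 0, 0, -0.033, -0.054, -0.006, 0, 0])

```text
time_s: 15.62
ee_pos: [607.8, -244.7, 130.4]
ee_rot: [163.9, -0.0, 68.5]
force: [1.2, -0.0, 2.7]
gripper_width: 11.9
gripper_force: 40.0
```

```bash
cat >> h.py <<'E'
def look(fn=None):
    s=sensors.state(); r=R.from_euler('xyz',s["ee_rot"],degrees=True).as_matrix(); T=np.array(s["ee_pos"])
    p=viewer.grab_frame('top')
    n=r@np.array([0,0,-1.]); O=T+r@np.array([0,-38.5,55-23])
    for d in viewer.pinpoint('relay_1',p):
        o,v=ray(p,d["location"]); X=o+v*(n@(O-o))/(n@v)
        q=r.T@(X-T); print(round(d["score"],2),"tray x,y",np.round([q[1]+38.5,q[0]],0),end='; ')
    print()
    if fn: save(p,fn)
E
python3 -c "
from h import *
rep();look('t1.png')"
```

```text
t 15.6167 tilt 16.15 P [ 551.  -222.3   55.4] P along 46.3 lat -0.4 F [ 1.23 -0.01  2.7 ] M [-0.195  0.171  0.034] down in tool [-0.    -0.278  0.961]
0.72 tray x,y [-50.   2.]; 0.64 tray x,y [-37.  21.]; 0.6 tray x,y [ 8. 29.]; 0.58 tray x,y [-18. -25.]; 0.55 tray x,y [  8. -20.]; 0.5 tray x,y [-15.  26.]; 0.46 tray x,y [-10.  10.]; 0.46 tray x,y [-0.  4.]; 0.38 tray x,y [-39.   0.];
```

Request:
step_arm(plan=[0, -0.033, -0.053, -0.006, 0, 0, 0, -0.033, -0.053, -0.006, 0, 0, 0, -0.033, -0.053, -0.006, 0, 0, 0, 0, 0, 0, 0, 0, 0, 0, 0, 0, 0, 0])

```text
time_s: 16.13
ee_pos: [606.0, -243.9, 131.2]
ee_rot: [162.9, -0.0, 68.5]
force: [-0.6, 1.0, 0.9]
gripper_width: 11.9
gripper_force: 40.0
```

```bash
python3 -c "
from h import *
rep();look('t2.png')
p=viewer.grab_frame('scene');save(p,'s2.png')
a=cv2.imread('pics/t2.png')[150:250,420:540];b=cv2.imread('pics/s2.png')[90:190,170:290]
cv2.imwrite('pics/f.png',np.hstack([cv2.resize(x,None,fx=3.3,fy=3.3,interpolation=2) for x in(a,b)]))"
```

```text
t 16.1333 tilt 17.07 P [ 550.3 -221.9   55.3] P along 45.5 lat -0.3 F [-0.56  1.02  0.93] M [ 0.09   0.305 -0.032] down in tool [-0.    -0.294  0.956]
0.63 tray x,y [-22.  31.]; 0.63 tray x,y [-14.   8.]; 0.6 tray x,y [ 4. 19.]; 0.56 tray x,y [-12. -24.]; 0.51 tray x,y [-29.  20.]; 0.48 tray x,y [0. 1.]; 0.36 tray x,y [-37.  -1.]; 0.27 tray x,y [-195.  183.];
```

View pics/f.png

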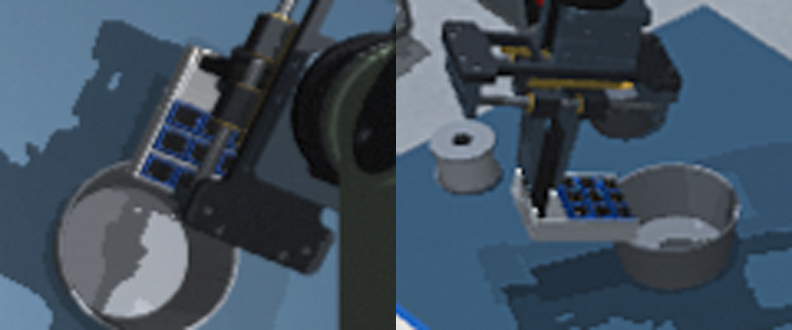

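Both views show all nine relays in place and the tray's nose over the cup (right crop, near (630,215)). I continue in 1° steps, watching the blue pixels in the scene camera.

```bash
cat >> h.py <<'E'
def blue():
    p=viewer.grab_frame('scene'); a=p["img"].astype(int)
    m=((a[...,2]-a[...,0]>60)&(a[138:139,0:1,0]*0+1>0))[132:170,205:278]
    print("blue cols 205..277:",*m.sum(0),"total",m.sum()); return p
def blue_to(fn): save(blue(),fn)
E
python3 -c "
from h import *
blue()"
```

```text
blue cols 205..277: 23 11 9 7 3 1 0 0 0 0 0 0 0 0 4 5 5 6 10 12 14 16 17 16 16 14 14 18 18 19 18 14 12 12 11 11 11 10 9 9 8 8 8 8 7 7 7 7 7 7 7 7 7 7 7 7 6 6 6 6 5 5 6 6 5 6 7 6 8 10 12 10 9 total 610
```

Request:
step_arm(plan=[0, -0.033, -0.05, -0.006, 0, 0, 0, -0.033, -0.05, -0.006, 0, 0, 0, -0.033, -0.05, -0.006, 0, 0, 0, 0, 0, 0, 0, 0, 0, 0, 0, 0, 0, 0])

```text
time_s: 16.75
ee_pos: [604.7, -243.5, 132.5]
ee_rot: [161.9, -0.0, 68.5]
force: [-0.5, 0.1, -1.1]
gripper_width: 12.0
gripper_force: 40.0
```

```bash
python3 -c "
from h import *
rep();blue()"
```

```text
t 16.75 tilt 18.12 P [ 550.4 -222.    55.5] P along 45.7 lat -0.4 F [-0.52  0.14 -1.14] M [ 0.329  0.516 -0.041] down in tool [-0.    -0.311  0.95 ]
blue cols 205..277: 23 15 8 6 3 0 0 0 0 0 0 0 0 0 4 5 5 7 8 9 14 18 15 14 15 13 16 17 17 18 16 14 13 13 9 10 11 10 9 9 8 8 8 8 7 7 7 7 7 7 7 7 7 7 7 7 6 6 6 6 5 5 6 5 5 6 7 7 9 15 17 15 13 total 619
```

Request:
step_arm(plan=[0, -0.033, -0.043, -0.006, 0, 0, 0, -0.033, -0.043, -0.006, 0, 0, 0, -0.033, -0.043, -0.006, 0, 0, 0, 0, 0, 0, 0, 0, 0, 0, 0, 0, 0, 0])

```text
time_s: 17.22
ee_pos: [603.6, -243.0, 133.5]
ee_rot: [160.8, -0.0, 68.5]
force: [-1.1, 0.6, -0.5]
gripper_width: 11.5
gripper_force: 40.0
```

```bash
sed -i 's/m=((a.*/m=(a[...,2]-a[...,1]>45)[132:170,205:278]/' h.py; python3 -c "
from h import *
rep();blue()"
```

```text
t 17.2167 tilt 19.17 P [ 550.5 -222.1   55.5] P along 45.8 lat -0.4 F [-1.09  0.6  -0.47] M [ 0.277  0.648 -0.071] down in tool [-0.    -0.328  0.945]
blue cols 205..277: 0 0 0 0 0 0 0 0 0 0 0 0 0 0 1 3 6 5 3 4 5 3 3 4 5 2 4 6 4 6 6 5 2 2 0 0 0 0 0 0 0 0 0 0 0 0 0 0 0 0 0 0 0 0 0 0 0 0 0 0 0 0 0 0 0 0 0 0 0 0 0 0 0 total 79
```

Good mask (front of relays ends at column 238, total 79). Continuing.

Request:
step_arm(plan=[0, -0.033, -0.044, -0.006, 0, 0, 0, -0.033, -0.044, -0.006, 0, 0, 0, -0.033, -0.044, -0.006, 0, 0, 0, 0, 0, 0, 0, 0, 0, 0, 0, 0, 0, 0])

```text
time_s: 17.68
ee_pos: [602.4, -242.6, 134.6]
ee_rot: [159.8, -0.0, 68.5]
force: [-1.5, 1.8, -0.9]
gripper_width: 12.0
gripper_force: 40.0
```

```bash
python3 -c "
from h import *
rep();blue()"
```

```text
t 17.6833 tilt 20.22 P [ 550.7 -222.2   55.5] P along 46.1 lat -0.4 F [-1.52  1.83 -0.94] M [ 0.302  0.761 -0.08 ] down in tool [-0.    -0.346  0.938]
blue cols 205..277: 0 0 0 0 0 0 0 0 0 0 0 0 0 0 1 4 6 6 3 6 5 5 4 1 3 3 4 5 3 5 4 5 6 1 0 0 0 0 0 0 0 0 0 0 0 0 0 0 0 0 0 0 0 0 0 0 0 0 0 0 0 0 0 0 0 0 0 0 0 0 0 0 0 total 80
```

Request:
step_arm(plan=[0, -0.034, -0.044, -0.006, 0, 0, 0, -0.034, -0.044, -0.006, 0, 0, 0, -0.034, -0.044, -0.006, 0, 0, 0, 0, 0, 0, 0, 0, 0, 0, 0, 0, 0, 0])

```text
time_s: 18.15
ee_pos: [601.2, -242.1, 135.5]
ee_rot: [158.7, -0.0, 68.5]
force: [-1.0, 0.9, -0.3]
gripper_width: 11.9
gripper_force: 40.0
```

```bash
python3 -c "
from h import *
rep();blue()"
```

```text
t 18.15 tilt 21.27 P [ 550.8 -222.3   55.4] P along 46.2 lat -0.4 F [-1.02  0.87 -0.28] M [ 0.263  0.719 -0.069] down in tool [-0.    -0.363  0.932]
blue cols 205..277: 0 0 0 0 0 0 0 0 0 0 0 0 0 1 2 4 5 5 5 2 2 5 4 3 6 4 5 6 5 7 4 3 5 2 2 1 0 0 0 0 0 0 0 0 0 0 0 0 0 0 0 0 0 0 0 0 0 0 0 0 0 0 0 0 0 0 0 0 0 0 0 0 0 total 88
```

Request:
step_arm(plan=[0, 0, 0, 0, 0, 0, 0, 0, 0, 0, 0, 0, 0, 0, 0, 0, 0, 0, 0, -0.034, -0.045, -0.006, 0, 0, 0, 0, 0, 0, 0, 0])

```text
time_s: 18.62
ee_pos: [600.8, -241.9, 135.8]
ee_rot: [158.4, -0.0, 68.5]
force: [-0.9, 0.8, -0.2]
gripper_width: 11.7
gripper_force: 40.0
```

```bash
python3 -c "
from h import *
rep();blue()"
```

```text
t 18.6167 tilt 21.63 P [ 550.9 -222.3   55.4] P along 46.2 lat -0.4 F [-0.89  0.82 -0.17] M [ 0.205  0.742 -0.072] down in tool [-0.    -0.369  0.93 ]
blue cols 205..277: 0 0 0 0 0 0 0 0 0 0 0 0 0 1 1 4 5 5 5 3 5 3 6 6 3 4 4 5 4 6 7 5 2 2 2 2 3 2 0 0 0 0 0 0 0 0 0 0 0 0 0 0 0 0 0 0 0 0 0 0 0 0 0 0 0 0 0 0 0 0 0 0 0 total 95
```

Something is moving at the front (columns 239–242). I'll hold and see.

Request:
step_arm(plan=[0, 0, 0, 0, 0, 0, 0, 0, 0, 0, 0, 0, 0, 0, 0, 0, 0, 0, 0, 0, 0, 0, 0, 0, 0, 0, 0, 0, 0, 0])

```text
time_s: 19.08
ee_pos: [600.8, -242.0, 135.8]
ee_rot: [158.4, -0.0, 68.5]
force: [-1.8, 1.3, 1.5]
gripper_width: 11.8
gripper_force: 40.0
```

```bash
python3 -c "
from h import *
rep();p=blue();save(p,'s3.png');q=viewer.grab_frame('top')
a=q['img'][150:250,420:540];b=p['img'][110:190,190:286]
cv2.imwrite('pics/g.png',cv2.cvtColor(np.hstack([cv2.resize(a,(396,330),interpolation=2),cv2.resize(b,(396,330),interpolation=2)]),4))"
```

```text
t 19.0833 tilt 21.61 P [ 550.9 -222.3   55.3] P along 46.3 lat -0.4 F [-1.76  1.26  1.51] M [ 0.23   0.651 -0.156] down in tool [-0.    -0.368  0.93 ]
blue cols 205..277: 0 0 0 0 0 0 0 0 0 0 0 0 0 1 1 4 5 6 5 3 4 5 6 5 5 4 4 5 5 6 5 5 5 1 1 0 0 0 0 0 0 0 0 0 0 0 0 0 0 0 0 0 0 0 0 0 0 0 0 0 0 0 0 0 0 0 0 0 0 0 0 0 0 total 91
```

View pics/g.png

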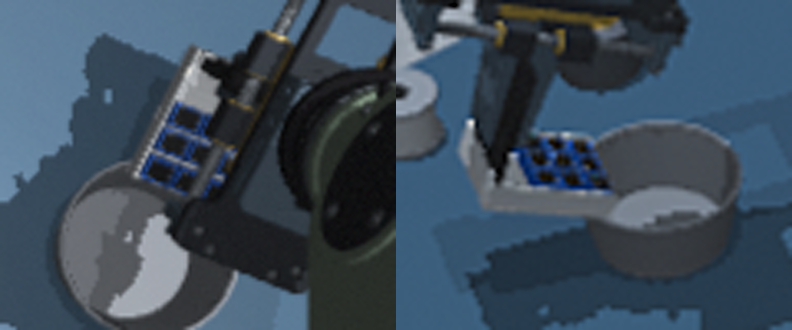

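All nine still look in their rows (right crop 515–610, 135–195) and the cup is empty. I continue.

Request:
step_arm(plan=[0, -0.034, -0.048, -0.006, 0, 0, 0, -0.034, -0.048, -0.006, 0, 0, 0, 0, 0, 0, 0, 0, 0, 0, 0, 0, 0, 0, 0, 0, 0, 0, 0, 0])

```text
time_s: 19.6
ee_pos: [599.9, -241.6, 136.4]
ee_rot: [157.7, -0.0, 68.5]
force: [-1.4, 1.7, 1.0]
gripper_width: 11.8
gripper_force: 40.0
```

```bash
python3 -c "
from h import *
rep();blue()"
```

```text
t 19.6 tilt 22.3 P [ 550.9 -222.3   55.4] P along 46.2 lat -0.4 F [-1.39  1.67  1.05] M [ 0.17   0.701 -0.042] down in tool [-0.    -0.379  0.925]
blue cols 205..277: 0 0 0 0 0 0 0 0 0 0 0 0 0 0 1 3 6 7 4 2 4 3 4 3 4 3 4 5 4 4 4 5 3 1 0 0 2 1 0 0 0 0 0 0 0 0 0 0 0 0 0 0 0 0 0 0 0 0 0 0 0 0 0 0 0 0 0 0 0 0 0 0 0 total 77
```

```bash
cat >> h.py <<'E'
def txt():
    p=viewer.grab_frame('scene'); a=p["img"].astype(int); d=a[...,2]-a[...,1]
    for r in range(134,166): print(r,''.join('#' if v>45 else '+' if v>32 else '.' if a[r,216+i].sum()>150 else 'o' for i,v in enumerate(d[r,216:272])))
E
python3 -c "
from h import *
txt()"
```

```text
134 ooooooooo...............................................
135 ooooooooo...............................................
136 oooooooo..+.............................................
137 oooooooo................................................
138 oooooooo.........................++++++++.+.............
139 ooooooo..+....................+.........................
140 ooooooo..+................++............................
141 oooooo........+++.+.....................................
142 oooooo.....++........+..................................
143 oooooooo##+...........+...............................++
144 oooooooo.##oooo.#+o....................................+
145 oooo+#ooo##oooo##+oo++..................................
146 oo+###+o.###+#####ooo...................................
147 o..+##oooo##o..+##+++++.................................
148 o...###ooo+##oooo##.oo..................................
149 o...+##oooo+#oooo+#+ooo.................................
150 .....###.+#+##++++##ooo.................................
151 .....###oo.o+#+ooo+#+++++...............................
15
[... 151 characters left out ...]
............................o
155 .........+..++#########oo++............................o
156 .........................++.............................
157 ........................................................
158 ........................................................
159 ........................................................
160 .......................................................o
161 ......................................................oo
162 ....................................................oooo
163 ......................................................oo
164 ....................oo...............................ooo
165 ....................o.................................oo
```

Request:
step_arm(plan=[0, -0.034, -0.048, -0.006, 0, 0, 0, -0.034, -0.048, -0.006, 0, 0, 0, 0, 0, 0, 0, 0, 0, 0, 0, 0, 0, 0, 0, 0, 0, 0, 0, 0])

```text
time_s: 20.12
ee_pos: [599.0, -241.2, 137.1]
ee_rot: [157.0, -0.0, 68.5]
force: [-0.7, 1.8, 0.7]
gripper_width: 11.6
gripper_force: 40.0
```

```bash
python3 -c "
from h import *
rep();txt()"
```

```text
t 20.1167 tilt 22.98 P [ 550.9 -222.3   55.4] P along 46.2 lat -0.4 F [-0.7   1.84  0.7 ] M [ 0.215  0.693 -0.042] down in tool [-0.    -0.39   0.921]
134 oooooooo.o..............................................
135 ooooooooo..+............................................
136 ooooooooo...............................................
137 oooooooo......+.........................................
138 oooooooo...........................++++++.+.+...........
139 ooooooo..+....................+.........................
140 ooooooo.++................++............................
141 oooooo......++++.++.....+...............................
142 ooooo................++.................................
143 ooooooooo++o..+#......................................+.
144 ooooooooo##ooo.###o....................................+
145 ooo++#+++##ooooo##oo++..................................
146 oo####+ooo+#######ooo...................................
147 oo.####oooo#+..o.##+###.................................
148 o...###oooo+#oooo+#.o+o.................................
149 o...+##oooo.#ooooo##ooo.......
[... 302 characters left out ...]
............................o
155 ..............+########oo+#............................o
156 .........................#+.............................
157 ........................................................
158 ........................................................
159 ........................................................
160 .......................................................o
161 ......................................................oo
162 ....................................................oooo
163 ...................................................o..oo
164 ....................oo................................oo
165 ....................oo...............................ooo
```

Unchanged; next step.

Request:
step_arm(plan=[0, -0.034, -0.047, -0.006, 0, 0, 0, -0.034, -0.047, -0.006, 0, 0, 0, -0.034, -0.047, -0.006, 0, 0, 0, 0, 0, 0, 0, 0, 0, 0, 0, 0, 0, 0])

```text
time_s: 20.58
ee_pos: [597.5, -240.7, 138.0]
ee_rot: [156.0, -0.0, 68.5]
force: [-1.0, 0.6, 0.5]
gripper_width: 11.7
gripper_force: 40.0
```

```bash
python3 -c "
from h import *
rep();txt()"
```

```text
t 20.5833 tilt 24.02 P [ 550.8 -222.2   55.4] P along 46.1 lat -0.4 F [-1.03  0.57  0.5 ] M [ 0.202  0.676 -0.05 ] down in tool [-0.    -0.407  0.913]
134 oooooooooo..............................................
135 oooooooooo..............................................
136 ooooooooo...............................................
137 ooooooooo...............................................
138 oooooooo..........................+..++++++.............
139 oooooooo.....................+++........................
140 ooooooo..+.................+............................
141 oooooo...........++....++...............................
142 oooooo.......+#......++.................................
143 ooooooooo##o..........+.................................
144 ooooo.ooo##.oo.##+o....................................+
145 ooo+##+++###ooo+##ooo...................................
146 ooo+##+ooo+##+.+##oooo..................................
147 oo..###ooo+##ooo+##++#..................................
148 oo..+##.ooo++oooo##.o+o.................................
149 oo..+###ooo##+ooo+##oooo......
[... 302 characters left out ...]
............................o
155 .................++####+oo..............................
156 .........................++...........................o.
157 ........................................................
158 ........................................................
159 ........................................................
160 .......................................................o
161 ......................................................oo
162 .....................................................ooo
163 ......................................................oo
164 ....................o................................ooo
165 ....................o................................ooo
```

Request:
step_arm(plan=[0, -0.034, -0.047, -0.006, 0, 0, 0, -0.034, -0.047, -0.006, 0, 0, 0, -0.034, -0.047, -0.006, 0, 0, 0, 0, 0, 0, 0, 0, 0, 0, 0, 0, 0, 0])

```text
time_s: 21.05
ee_pos: [596.2, -240.1, 138.9]
ee_rot: [154.9, -0.0, 68.5]
force: [-0.8, 0.7, 1.0]
gripper_width: 12.2
gripper_force: 40.0
```

```bash
sed -i 's/range(134,166)/range(141,160)/; s/,216:272/,216:262/' h.py; python3 -c "
from h import *
rep();txt()"
```

```text
t 21.05 tilt 25.06 P [ 550.8 -222.3   55.4] P along 46.2 lat -0.4 F [-0.81  0.73  1.  ] M [ 0.138  0.68  -0.045] down in tool [-0.    -0.424  0.906]
141 oooooo.........+.+......+.....................
142 oooooooo.............++.......................
143 ooooo..oo+#+oo..++............................
144 ooooo.oooo#+ooo.##o...........................
145 ooo#####+.++ooo+##ooo.........................
146 ooo####oooo+++++##oooo........................
147 oo..###oooo+#ooo.##o++........................
148 oo..+##+.ooo+oooo+#+..o.......................
149 o....#########oooo##oooo......................
150 o....+###...++######oooo......................
151 o.....##+oooo##.+oo##+++......................
152 o.....+###ooooooooo##ooo......................
153 ......+###ooo+#+oooo##ooo.....................
154 ..........#######++###o.oo....................
155 ..................+####+oo....................
156 ..........................+...................
157 ..............................................
158 ..............................................
159 ..............................................
```

Request:
step_arm(plan=[0, -0.034, -0.048, -0.006, 0, 0, 0, -0.034, -0.048, -0.006, 0, 0, 0, -0.034, -0.048, -0.006, 0, 0, 0, 0, 0, 0, 0, 0, 0, 0, 0, 0, 0, 0])

```text
time_s: 21.52
ee_pos: [594.7, -239.5, 139.8]
ee_rot: [153.9, -0.0, 68.5]
force: [-0.9, 1.5, 2.1]
gripper_width: 11.7
gripper_force: 40.0
```

```bash
python3 -c "
from h import *
rep();txt()"
```

```text
t 21.5167 tilt 26.09 P [ 550.8 -222.2   55.4] P along 46.2 lat -0.4 F [-0.89  1.49  2.05] M [ 0.113  0.661 -0.054] down in tool [-0.    -0.44   0.898]
141 oooooooo................+.....................
142 oooooo.o.##..........++.......................
143 ooooooooo+#+oo.+..............................
144 oooooooooo##ooo+##o...........................
145 ooo+###.++#++oo###ooo.+.......................
146 ooo+##+.ooo+#...##+ooo+.......................
147 oo..####oooo+ooo+##..++.......................
148 oo..+###.ooo##ooo+##oo........................
149 oo...+###+++##ooo.##ooo.......................
150 oo...+###.oo+##+####+oo.......................
151 o.....###oooo##.o++###++......................
152 o.....+###oooo#+oooo#+........................
153 .......####+++++.ooo.#ooo.....................
154 ............++#######+..oo....................
155 ...................+####oo....................
156 ..........................+...................
157 ..............................................
158 ..............................................
159 ..............................................
```

Request:
step_arm(plan=[0, -0.034, -0.052, -0.006, 0, 0, 0, -0.034, -0.052, -0.006, 0, 0, 0, -0.034, -0.052, -0.006, 0, 0, 0, 0, 0, 0, 0, 0, 0, 0, 0, 0, 0, 0])

```text
time_s: 21.98
ee_pos: [593.2, -238.9, 140.6]
ee_rot: [152.9, -0.0, 68.5]
force: [-0.3, 0.9, 2.3]
gripper_width: 12.0
gripper_force: 40.0
```

```bash
python3 -c "
from h import *
rep();txt()"
```

```text
t 21.9833 tilt 27.12 P [ 550.7 -222.2   55.5] P along 46.0 lat -0.3 F [-0.27  0.85  2.25] M [ 0.167  0.584 -0.024] down in tool [-0.    -0.456  0.89 ]
141 oooooooo........++......+.....................
142 oooooo.oo+#+.........++.......................
143 ooooooooo###oo...+............................
144 oooo+##++o##oooo##oo..........................
145 oooo###+oo+##++o##+oo.........................
146 ooo+####ooo##.oo###ooo........................
147 ooo.####oooo+oooo+#...........................
148 oo...###+ooooooooo##ooo.......................
149 oo...+##+o++#+oooo##oooo......................
150 oo....###oooo+#+.+###ooo......................
151 o.....####oooo+oooo##+.+......................
152 .......###oooo.#oooo##oo......................
153 ........+#######oooo+#oooo....................
154 ............+++#######+ooo....................
155 ....................#####oo...................
156 ..........................+...................
157 ..............................................
158 ..............................................
159 ..............................................
```

Request:
step_arm(plan=[0, -0.034, -0.053, -0.006, 0, 0, 0, -0.034, -0.053, -0.006, 0, 0, 0, -0.034, -0.053, -0.006, 0, 0, 0, 0, 0, 0, 0, 0, 0, 0, 0, 0, 0, 0])

```text
time_s: 22.45
ee_pos: [591.7, -238.3, 141.5]
ee_rot: [151.9, -0.0, 68.5]
force: [-0.2, 1.0, 1.8]
gripper_width: 12.1
gripper_force: 40.0
```

```bash
python3 -c "
from h import *
rep();txt()"
```

```text
t 22.45 tilt 28.14 P [ 550.6 -222.1   55.5] P along 45.9 lat -0.4 F [-0.23  1.    1.83] M [ 0.143  0.594 -0.06 ] down in tool [-0.    -0.472  0.882]
141 ooooooo.....+.................................
142 ooooooooo.++..++.....++.......................
143 oooooo.ooo+#ooo###............................
144 ooooo##++###ooo.##+...........................
145 oooo+##+..+##+..###ooo........................
146 ooo.####oooo#+.o+##ooo........................
147 ooo..###oooo++ooo+#..++.......................
148 oo...+###ooo.+oooo##ooo.......................
149 .o....###+.o.##ooo+#oooo......................
150 oo....+###ooo.+o.+###.oo......................
151 o.....+###oooo##ooo+##++......................
152 .......####oooo+oooo##.o......................
153 ..........#######ooo.+oooo....................
154 ..............+########ooo....................
155 .....................###+oo...................
156 ..........................+#..................
157 ..............................................
158 ..............................................
159 ..............................................
```

Request:
step_arm(plan=[0, -0.034, -0.052, -0.006, 0, 0, 0, -0.034, -0.052, -0.006, 0, 0, 0, -0.034, -0.052, -0.006, 0, 0, 0, 0, 0, 0, 0, 0, 0, 0, 0, 0, 0, 0])

```text
time_s: 22.92
ee_pos: [590.1, -237.7, 142.4]
ee_rot: [150.8, -0.0, 68.5]
force: [0.4, 1.2, 2.0]
gripper_width: 12.0
gripper_force: 40.0
```

```bash
python3 -c "
from h import *
rep();txt()"
```

```text
t 22.9167 tilt 29.17 P [ 550.5 -222.1   55.6] P along 45.8 lat -0.4 F [0.39 1.21 2.02] M [0.207 0.544 0.001] down in tool [-0.    -0.487  0.873]
141 ooooooooo.....+..+.+..........................
142 oooooooooo##.........+........................
143 oooooo+ooo.#oooo##............................
144 ooooo##++#+##ooo##oo..#.......................
145 oooo+###.+.+#o+####.o.........................
146 oooo.###oooo+....##+oo........................
147 ooo..+##+ooo++oooo##+++.......................
148 .oo...###+#o.#.ooo+#oooo......................
149 .oo...####oo.+#+oo.##ooo......................
150 .o....+##+ooo+##.o.##ooo......................
151 .......####ooo##oooo##oo......................
152 .......####+oo.#oooo+#.o.o....................
153 ............####+oooo##ooo....................
154 .................######oooo...................
155 ....................++###oo...................
156 ...........................+..................
157 ..............................................
158 ..............................................
159 +.............................................
```

Request:
step_arm(plan=[0, -0.034, -0.052, -0.006, 0, 0, 0, -0.034, -0.052, -0.006, 0, 0, 0, -0.02, -0.034, -0.004, 0, 0, 0, 0, 0, 0, 0, 0, 0, 0, 0, 0, 0, 0])

```text
time_s: 23.38
ee_pos: [588.8, -237.2, 143.2]
ee_rot: [149.9, -0.0, 68.5]
force: [-1.8, 1.3, 1.5]
gripper_width: 11.7
gripper_force: 40.0
```

```bash
python3 -c "
from h import *
rep();txt()"
```

```text
t 23.3833 tilt 30.08 P [ 550.4 -222.1   55.7] P along 45.8 lat -0.4 F [-1.76  1.27  1.5 ] M [0.281 0.58  0.014] down in tool [-0.    -0.501  0.865]
141 ooooooooo.+....+...+....+.....................
142 oooooooooo##...#+....++.......................
143 oooooo+ooo##ooo.+#+...........................
144 ooooo+##.+##.ooo.##o..#.......................
145 ooooo##+.ooo+##o###+o+#.......................
146 ooooo####oooo+oo+###oo........................
147 .oo..####.ooo.oooo##o+##......................
148 .oo...####+#+#.ooo+#oo++......................
149 .oo...+###.ooo.##o.##oo++.....................
150 .o.....###+ooo+#oo.##ooo......................
151 .......####oooo+oooo##+.##....................
152 ........+###ooo+#oooo+ooo+....................
153 .............+###+ooo##oo++...................
154 ..................#####..o....................
155 .....................+##++o...................
156 ...........................+..................
157 ..............................................
158 ..............................................
159 ..............................................
```

Request:
step_arm(plan=[0, -0.034, -0.05, -0.006, 0, 0, 0, -0.017, -0.025, -0.003, 0, 0, 0, 0, 0, 0, 0, 0, 0, 0, 0, 0, 0, 0, 0, 0, 0, 0, 0, 0])

```text
time_s: 23.85
ee_pos: [588.1, -236.9, 143.5]
ee_rot: [149.4, -0.0, 68.5]
force: [-0.7, 1.0, 2.3]
gripper_width: 11.8
gripper_force: 40.0
```

```bash
python3 -c "
from h import *
rep();txt()"
```

```text
t 23.85 tilt 30.59 P [ 550.4 -222.1   55.7] P along 45.8 lat -0.4 F [-0.74  1.    2.32] M [0.196 0.559 0.023] down in tool [-0.    -0.509  0.861]
141 ooooooooo++......+............................
142 oooooooooo+#+........++.......................
143 oooooo##oo.++ooo###...........................
144 ooooo+##.o.##ooo###o..........................
145 oooo+###ooo+##+####ooo+.......................
146 oooo.####ooo##oo.##+oo........................
147 .oo..+###ooo.#oooo##++##......................
148 ..o...####o++#+ooo+#oo++......................
149 .oo...+##+ooo++++o###ooo......................
150 .o.....####ooo##oo.##oooo.....................
151 .......+###ooo..ooo+##+.+.....................
152 .........+###+o.oooo##+.o.....................
153 ..............+##+ooo##ooo....................
154 ..................+####+ooo...................
155 ......................+#++....................
156 ...........................+..................
157 ..............................................
158 ..............................................
159 ..............................................
```

Request:
step_arm(plan=[0, -0.034, -0.053, -0.006, 0, 0, 0, -0.034, -0.053, -0.006, 0, 0, 0, 0, 0, 0, 0, 0, 0, 0, 0, 0, 0, 0, 0, 0, 0, 0, 0, 0])

```text
time_s: 24.32
ee_pos: [587.0, -236.5, 144.1]
ee_rot: [148.7, -0.0, 68.5]
force: [-0.6, 1.7, 1.0]
gripper_width: 11.9
gripper_force: 40.0
```

```bash
python3 -c "
from h import *
rep();txt()"
```

```text
t 24.3167 tilt 31.28 P [ 550.4 -222.1   55.8] P along 45.7 lat -0.4 F [-0.64  1.65  1.02] M [0.27  0.531 0.061] down in tool [-0.    -0.519  0.855]
141 oooooooo.o........++..........................
142 ooooooo.ooo++.........+.......................
143 oooooo+#.oo.+ooo.+............................
144 oooooo##+.+++ooo.##o..........................
145 ooooo####ooo+#.+###oooo.......................
146 .ooo.+###oooo+.ooo##oo........................
147 ..o...####ooo+#ooo+#o.+.......................
148 ..o...####++.+#.ooo##o.o......................
149 ..o....###+ooo##+++##ooo......................
150 .......####oooo+ooo+##ooo.....................
151 .......+####ooo.oooo###+......................
152 ..........#######oooo##oo.....................
153 ...............###oo.+#ooo....................
154 ...................#####ooo...................
155 ......................+###o...................
156 ...........................+..................
157 ..............................................
158 ..............................................
159 ..............................................
```

Request:
step_arm(plan=[0, -0.034, -0.05, -0.006, 0, 0, 0, -0.034, -0.05, -0.006, 0, 0, 0, 0, 0, 0, 0, 0, 0, 0, 0, 0, 0, 0, 0, 0, 0, 0, 0, 0])

```text
time_s: 24.78
ee_pos: [586.0, -236.1, 144.6]
ee_rot: [148.0, -0.0, 68.5]
force: [-0.1, 1.5, 1.4]
gripper_width: 11.7
gripper_force: 40.0
```

```bash
python3 -c "
from h import *
rep();txt()"
```

```text
t 24.7833 tilt 31.97 P [ 550.3 -222.1   55.9] P along 45.6 lat -0.4 F [-0.09  1.46  1.37] M [0.295 0.521 0.052] down in tool [-0.    -0.529  0.848]
141 oooooooooo.+#...+.+.+...+.....................
142 ooooooooooo.+o........+.......................
143 oooooo##++o##ooo.+............................
144 oooooo##+.o##ooo+##oo.........................
145 ooooo+###ooo+#++###oooo.......................
146 .oooo+###oooo+oooo##ooo.......................
147 ..oo..####oo..#oooo#..........................
148 ..o...####++.+#oooo+#ooo......................
149 ..o....####ooo.##+.++oooo.....................
150 .......####oooo++oo.+#oo......................
151 ........####oooooooo+###+.....................
152 ..........+######..oo##oo.....................
153 ..............+###.oo+#ooo....................
154 ....................####ooo...................
155 ......................+###o...................
156 ...........................+..................
157 ..............................................
158 ++............................................
159 ..............................................
```

Request:
step_arm(plan=[0, -0.034, -0.05, -0.006, 0, 0, 0, -0.034, -0.05, -0.006, 0, 0, 0, 0, 0, 0, 0, 0, 0, 0, 0, 0, 0, 0, 0, 0, 0, 0, 0, 0])

```text
time_s: 25.25
ee_pos: [585.0, -235.7, 145.1]
ee_rot: [147.3, -0.0, 68.5]
force: [-0.1, 1.8, 1.4]
gripper_width: 11.8
gripper_force: 40.0
```

```bash
python3 -c "
from h import *
rep();txt()"
```

```text
t 25.25 tilt 32.66 P [ 550.3 -222.1   55.9] P along 45.6 lat -0.4 F [-0.14  1.77  1.42] M [0.31 0.54 0.05] down in tool [-0.    -0.54   0.842]
141 ooooooooooo+#.++........+.....................
142 ooooooooooo##o.+......+.......................
143 oooooo+##.++#ooo+#+...........................
144 oooooo###..o##ooo##+..........................
145 .oooo+###oooo#+++##ooo+#......................
146 ..oo..#+##.oo++..###+oo.......................
147 ...o..+###+ooo+ooo##+.........................
148 ..oo..+###+.o++.oo.##ooo......................
149 ..o....+###ooo.##.+##ooo+#....................
150 .......+###+ooo++o..##ooo.....................
151 ........####ooo+#ooo+#+++.....................
152 ...........+#####oooo+#.o.....................
153 ...............+###+o+#ooo....................
154 ....................+###.oo...................
155 .......................+##oo..................
156 ..............................................
157 ..............................................
158 .++...........................................
159 ..............................................
```

Request:
step_arm(plan=[0, -0.034, -0.05, -0.006, 0, 0, 0, -0.034, -0.05, -0.006, 0, 0, 0, 0, 0, 0, 0, 0, 0, 0, 0, 0, 0, 0, 0, 0, 0, 0, 0, 0])

```text
time_s: 25.72
ee_pos: [583.9, -235.3, 145.5]
ee_rot: [146.7, -0.0, 68.5]
force: [-1.1, 2.0, 1.1]
gripper_width: 11.8
gripper_force: 40.0
```

```bash
python3 -c "
from h import *
rep();txt()
p=viewer.grab_frame('scene');b=p['img'][120:175,200:280]
cv2.imwrite('pics/h.png',cv2.cvtColor(cv2.resize(b,None,fx=9,fy=9,interpolation=2),4))"
```

```text
t 25.7167 tilt 33.34 P [ 550.3 -222.    55.9] P along 45.6 lat -0.4 F [-1.12  2.    1.08] M [0.274 0.522 0.078] down in tool [-0.    -0.55   0.835]
141 oooooooooo.+.......+..........................
142 oooooooo.oo##oo.......+.......................
143 .oooooo##++##oooo##...........................
144 .ooooo+##o..#+ooo##oo.........................
145 ..ooo+###oooo++.+##+ooo.......................
146 ..oo..####oooo.oo+##oo........................
147 ...o..####+#oo+oooo##o+.......................
148 ..oo...####o..+..oo+#ooo......................
149 ..o....####oo.o##+o+##ooo.....................
150 ........####ooo+#ooo##ooo.....................
151 ........+###.ooo.oooo#++......................
152 .............#####ooo++.o++...................
153 ................+###o.##o.o...................
154 ...................+####.oo...................
155 .......................+#ooo..................
156 ...........................##.................
157 +.............................................
158 ..............................................
159 ..............................................
```

View pics/h.png

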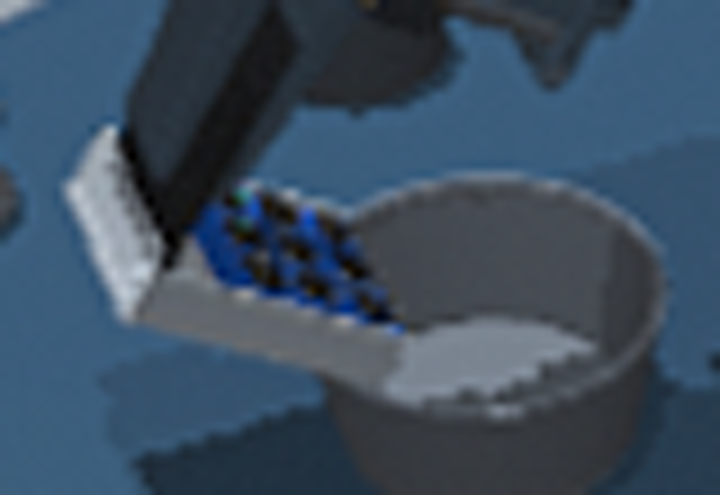

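The picture shows all nine still in place, with the tray tipped into the cup and the cup empty (floor at (490,360)). Tipping further in small steps.

Request:
step_arm(plan=[0, -0.034, -0.05, -0.006, 0, 0, 0, -0.034, -0.05, -0.006, 0, 0, 0, 0, 0, 0, 0, 0, 0, 0, 0, 0, 0, 0, 0, 0, 0, 0, 0, 0])

```text
time_s: 26.23
ee_pos: [582.9, -234.9, 146.1]
ee_rot: [146.0, -0.0, 68.5]
force: [0.5, 1.5, 1.4]
gripper_width: 11.7
gripper_force: 40.0
```

```bash
python3 -c "
from h import *
rep();txt()"
```

```text
t 26.2333 tilt 34.04 P [ 550.3 -222.    56. ] P along 45.6 lat -0.4 F [0.46 1.53 1.36] M [0.284 0.49  0.068] down in tool [-0.    -0.56   0.829]
141 ooooooooooo.+.................................
142 .oooooooooo.##o.......+.......................
143 .oooooo##.++#.ooo.##..........................
144 ..oooo+##.o..++oo.##o.........................
145 ..ooo+####oo.##o.+##..o.......................
146 ...oo.####.oo++ooo##+oo.......................
147 ...o..+#####+++oooo##+........................
148 ...o...####+oo##ooo+##o.......................
149 .......+###.ooo###+###ooo.....................
150 ........####ooo+#ooo##oooo....................
151 ..........###ooo.oooo###+.....................
152 ..............####ooo.##o.+...................
153 ................+#+#+.##ooo...................
154 .....................####.oo..................
155 .......................##.oo..................
156 ............................+.................
157 +.............................................
158 .+............................................
159 ..............................................
```

Request:
step_arm(plan=[0, -0.034, -0.05, -0.006, 0, 0, 0, -0.034, -0.05, -0.006, 0, 0, 0, 0, 0, 0, 0, 0, 0, 0, 0, 0, 0, 0, 0, 0, 0, 0, 0, 0])

```text
time_s: 26.7
ee_pos: [581.8, -234.4, 146.4]
ee_rot: [145.3, -0.0, 68.5]
force: [-0.3, 2.0, 0.2]
gripper_width: 11.7
gripper_force: 40.0
```

```bash
python3 -c "
from h import *
rep();txt()"
```

```text
t 26.7 tilt 34.71 P [ 550.1 -222.    55.9] P along 45.4 lat -0.4 F [-0.34  1.98  0.24] M [0.346 0.522 0.054] down in tool [-0.    -0.569  0.822]
141 ooooooooo.o##......+..........................
142 .oooooooooo##.o.......+.......................
143 ..ooooo+#+.+##oo++..+.........................
144 .ooooo+##+oo+#+oo.+##.........................
145 ..oooo####ooooooo+###oo.......................
146 ...oo.+###oooooooo####oo......................
147 ...o...#####++++oo+####o......................
148 ..oo...####+oo.+.oo+###oo.....................
149 ........####ooo.+++####+oo....................
150 ........+###..oo..o.####ooo...................
151 ..........+##+ooooooo####+o...................
152 ..............####+oo+####o...................
153 .................#########+o..................
154 ....................+######o..................
155 .......................+####oo................
156 ..........................+.#+................
157 ..............................+...............
158 ..............................................
159 ..............................................
```

The front row has started to slide, so I'm holding.

Request:
step_arm(plan=[0, 0, 0, 0, 0, 0, 0, 0, 0, 0, 0, 0, 0, 0, 0, 0, 0, 0, 0, 0, 0, 0, 0, 0, 0, 0, 0, 0, 0, 0])

```text
time_s: 27.17
ee_pos: [581.8, -234.5, 146.4]
ee_rot: [145.3, -0.0, 68.5]
force: [-1.5, 1.1, 1.3]
gripper_width: 11.5
gripper_force: 40.0
```

```bash
python3 -c "
from h import *
rep();txt()"
```

```text
t 27.1667 tilt 34.71 P [ 550.1 -222.    56. ] P along 45.5 lat -0.4 F [-1.51  1.06  1.28] M [0.31  0.671 0.047] down in tool [-0.    -0.569  0.822]
141 ooooooooooo##......++.........................
142 .oooooo+#oo##.o.......+.......................
143 ..ooooo##+.+##oo++............................
144 .ooooo+##ooo+#+oo.............................
145 ..oooo####ooooooo+............................
146 ...oo.+###oooo.ooo............................
147 ...o...#####++oooo++..........................
148 ..oo...####+ooo+.oo...........................
149 ........####ooo+#++##.........................
150 ........+###..oo++o+#.........................
151 ..........+##+oooooo..........................
152 ..............####.oo.........................
153 .................####+........................
154 ....................+#........................
155 ..............................................
156 ............................##+...............
157 .++..........................##...............
158 .............................##+..............
159 .............................###+.............
```

Request:
step_arm(plan=[0, 0, 0, 0, 0, 0, 0, 0, 0, 0, 0, 0, 0, 0, 0, 0, 0, 0, 0, 0, 0, 0, 0, 0, 0, 0, 0, 0, 0, 0])

```text
time_s: 27.63
ee_pos: [581.8, -234.5, 146.4]
ee_rot: [145.3, -0.0, 68.5]
force: [-0.1, 1.5, 1.0]
gripper_width: 11.6
gripper_force: 40.0
```

```bash
python3 -c "
from h import *
rep()
p=viewer.grab_frame('scene');q=viewer.grab_frame('top')
a=q['img'][170:250,420:500];b=p['img'][120:190,200:280]
cv2.imwrite('pics/i.png',cv2.cvtColor(np.hstack([cv2.resize(x,(400,400),interpolation=2) for x in (a,b)]),4))"
```

```text
t 27.6333 tilt 34.72 P [ 550.2 -222.    55.9] P along 45.5 lat -0.4 F [-0.12  1.55  1.  ] M [0.369 0.61  0.074] down in tool [-0.    -0.569  0.822]
```

View pics/i.png

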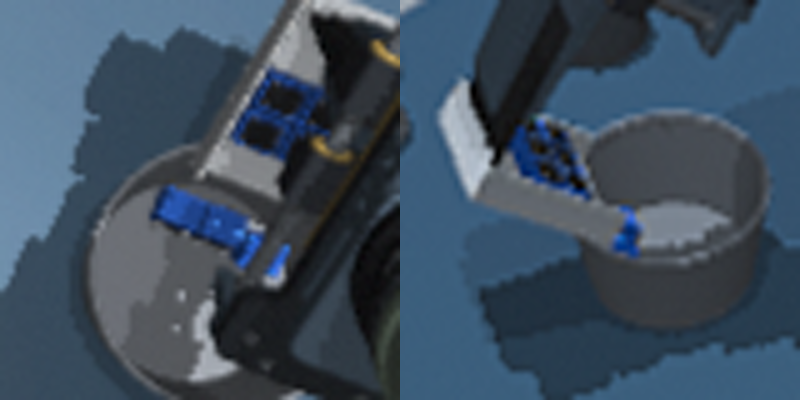

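The rear six are in their rows; the three front relays show in the cup just ahead of the lip (left crop (160–285,185–280), right crop (628,235)). I'll check their height by triangulation.

```bash
python3 -c "
from h import *
p=viewer.grab_frame('top');s=viewer.grab_frame('scene')
m={}
for n,c,(x0,x1,y0,y1) in (('t',p,(445,485,203,232)),('s',s,(238,256,152,175))):
    a=c['img'].astype(int);k=(a[...,2]-a[...,1]>45)[y0:y1,x0:x1];
    for r in range(k.shape[0]): print(y0+r,''.join('.#'[int(v)] for v in k[r]))
u=np.array([.9307,-.3659]);v=np.array([.3659,.9307])
for n,c,px in (('top relay',p,[(456.4,211),(463,214),(474,221)]),('scene',s,[(245.6,158),(245.6,163),(245.6,169)])):
  for q in px:
    print(n,q,[(z,((onz(c,q,z)[:2]-[508,-205])@np.c_[u,v]).round(0).tolist()) for z in (10,25,45)])
for c in (p,s):
  for d in viewer.pinpoint('relay_1',c): print(round(d['score'],2),np.round(d['location'],1),((onz(c,d['location'],10)[:2]-[508,-205])@np.c_[u,v]).round(0))
"
```

```text
203 ........................................
204 ........................................
205 ........................................
206 ........................................
207 .........#..............................
208 ........#####...........................
209 .......########.........................
210 .......##########.......................
211 .......#############....................
212 ......################..................
213 .......#################................
214 .........###############................
215 ............#############...............
216 .............#.#########.#..............
217 .................###########............
218 ....................#######.............
219 ......................#.###....##.......
220 .......................###.....##.......
221 .......................##.....##........
222 ......................###....###........
223 .......................#.....##.........
224 ............................###.........
225 ........................................
226 ........................................
227 ................
[... 857 characters left out ...]
), (25, [26.0, 2.0]), (45, [22.0, 8.0])]
top relay (474, 221) [(10, [24.0, -31.0]), (25, [21.0, -26.0]), (45, [17.0, -19.0])]
scene (245.6, 158) [(10, [13.0, -32.0]), (25, [17.0, -15.0]), (45, [23.0, 8.0])]
scene (245.6, 163) [(10, [20.0, -10.0]), (25, [24.0, 7.0]), (45, [29.0, 29.0])]
scene (245.6, 169) [(10, [27.0, 15.0]), (25, [32.0, 32.0]), (45, [37.0, 54.0])]
0.6 [470.  192.1] [83.  0.]
0.5 [453.1 214. ] [21. 19.]
0.5 [463.1 217.5] [22. -5.]
0.48 [475.5 199.1] [ 73. -17.]
0.41 [472.2 219.1] [ 26. -26.]
0.38 [472.5 184.8] [102.   1.]
0.36 [484.9 193.6] [ 93. -33.]
0.55 [225.  148.1] [ 57. -98.]
0.53 [228.2 144.3] [  43. -112.]
0.43 [224.6 153.8] [ 66. -73.]
0.42 [233.1 153.2] [ 41. -66.]
```

They lie on the floor in a row about 30 mm from the cup's centre. Now I raise the tray while levelling it.

Request:
step_arm(plan=[0, 0.05, -0.01, 0.004, 0, 0, 0, 0.14, -0.04, 0.01, 0, 0, 0, 0.25, -0.13, 0.015, 0, 0, 0, 0.39, -0.25, 0.02, 0, 0, 0, 0.45, -0.33, 0.02, 0, 0])

```text
time_s: 28.35
ee_pos: [587.6, -237.0, 159.2]
ee_rot: [149.4, 0.0, 68.5]
force: [-0.6, -0.7, -2.0]
gripper_width: 11.7
gripper_force: 40.0
```

Request:
step_arm(plan=[0, 0.48, -0.3, 0.025, 0, 0, 0, 0.48, -0.3, 0.025, 0, 0, 0, 0.42, -0.15, 0.03, 0, 0, 0, 0.3, 0.1, 0.035, 0, 0, 0, 0.2, 0.28, 0.035, 0, 0])

```text
time_s: 28.77
ee_pos: [601.9, -242.7, 172.5]
ee_rot: [157.9, 0.0, 68.5]
force: [0.3, 0.5, -1.5]
gripper_width: 11.9
gripper_force: 40.0
```

Request:
step_arm(plan=[0, 0.19, 0.28, 0.035, 0, 0, 0, 0.19, 0.28, 0.035, 0, 0, 0, 0.19, 0.28, 0.035, 0, 0, 0, 0.19, 0.28, 0.035, 0, 0, 0, 0.19, 0.28, 0.035, 0, 0])

```text
time_s: 29.18
ee_pos: [614.1, -247.6, 161.2]
ee_rot: [168.0, 0.0, 68.5]
force: [0.6, -0.0, -2.0]
gripper_width: 11.9
gripper_force: 40.0
```

Request:
step_arm(plan=[0, 0.19, 0.28, 0.035, 0, 0, 0, 0.19, 0.28, 0.035, 0, 0, 0, 0.19, 0.28, 0.035, 0, 0, 0, 0.19, 0.28, 0.035, 0, 0, 0, 0.16, 0.24, 0.03, 0, 0])

```text
time_s: 29.6
ee_pos: [624.8, -251.8, 148.8]
ee_rot: [177.7, 0.0, 68.5]
force: [0.8, 0.4, -2.8]
gripper_width: 11.6
gripper_force: 40.0
```

Request:
step_arm(plan=[0, 0.11, 0.16, 0.02, 0, 0, 0, 0.11, 0.16, 0.015, 0, 0, 0, 0.04, 0.05, 0.006, 0, 0, 0, 0, 0, 0, 0, 0, 0, 0, 0, 0, 0, 0])

```text
time_s: 30.02
ee_pos: [626.6, -252.2, 145.6]
ee_rot: [179.9, 0.0, 68.5]
force: [0.2, 0.1, -2.4]
gripper_width: 11.9
gripper_force: 40.0
```

```bash
python3 -c "
from h import *
rep();p=viewer.grab_frame('top');s=viewer.grab_frame('scene');save(p,'t5.png');save(s,'s5.png')
for c in (p,s):
  for n in ('cup','cup_rim'):
    d=viewer.pinpoint(n,c)[0]; print(n,onz(c,d['location'],55*(n!='cup')).round(0))
"
```

```text
t 30.0167 tilt 0.06 P [ 552.7 -223.1   90.5] P along 48.2 lat -0.5 F [ 0.24  0.13 -2.37] M [-0.039  0.048 -0.004] down in tool [ 0.    -0.001  1.   ]
cup [ 507. -202.    0.]
cup_rim [ 509. -210.   55.]
cup [ 500. -214.   -0.]
cup_rim [ 510. -193.   55.]
```

Request:
step_arm(plan=[0.35, -0.21, 0, 0, 0, 0, 0.7, -0.43, 0, 0, 0, 0, 1.05, -0.64, 0, 0, 0, 0, 1.4, -0.86, 0, 0, 0, 0, 1.8, -1.1, 0, 0, 0, 0])

```text
time_s: 30.73
ee_pos: [615.5, -189.7, 145.7]
ee_rot: [179.9, -0.0, 68.5]
force: [0.1, -0.6, -2.7]
gripper_width: 11.8
gripper_force: 40.0
```

Request:
step_arm(plan=[2.1, -1.28, 0, 0, 0, 0, 2.4, -1.47, 0, 0, 0, 0, 2.6, -1.59, 0, 0, 0, 0, 2.6, -1.59, 0, 0, 0, 0, 2.6, -1.59, 0, 0, 0, 0])

```text
time_s: 31.15
ee_pos: [589.8, -46.1, 145.8]
ee_rot: [180.0, -0.0, 68.5]
force: [0.5, -0.4, -2.0]
gripper_width: 12.0
gripper_force: 40.0
```

Request:
step_arm(plan=[2.6, -1.59, 0, 0, 0, 0, 2.6, -1.59, 0, 0, 0, 0, 2.6, -1.59, 0, 0, 0, 0, 2.6, -1.59, 0, 0, 0, 0, 2.6, -1.59, 0, 0, 0, 0])

```text
time_s: 31.57
ee_pos: [563.0, 103.8, 145.8]
ee_rot: [180.0, -0.0, 68.6]
force: [-0.3, 0.5, -2.3]
gripper_width: 12.0
gripper_force: 40.0
```

Request:
step_arm(plan=[2.4, -1.47, 0, 0, 0, 0, 2.1, -1.28, 0, 0, 0, 0, 1.8, -1.1, 0, 0, 0, 0, 1.4, -0.86, 0, 0, 0, 0, 1.05, -0.64, 0, 0, 0, 0])

```text
time_s: 31.98
ee_pos: [545.2, 204.8, 145.7]
ee_rot: [180.0, -0.0, 68.6]
force: [-0.2, -0.5, -1.9]
gripper_width: 12.1
gripper_force: 40.0
```

Request:
step_arm(plan=[0.7, -0.43, 0, 0, 0, 0, 0.35, -0.21, 0.3, 0, 0, 0, 0, 0, 0.7, 0, 0, 0, 0, 0, 1.1, 0, 0, 0, 0, 0, 1.4, 0, 0, 0])

```text
time_s: 32.4
ee_pos: [545.2, 213.5, 109.9]
ee_rot: [179.9, -0.0, 68.5]
force: [0.1, 0.3, -2.2]
gripper_width: 11.8
gripper_force: 40.0
```

Request:
step_arm(plan=[0, 0, 1.4, 0, 0, 0, 0, 0, 1.2, 0, 0, 0, 0, 0, 0.9, 0, 0, 0, 0, 0, 0.6, 0, 0, 0, 0, 0, 0.3, 0, 0, 0])

```text
time_s: 32.82
ee_pos: [544.4, 213.4, 65.1]
ee_rot: [-180.0, 0.1, 68.5]
force: [0.3, -1.0, -1.4]
gripper_width: 11.8
gripper_force: 40.0
```

Request:
step_arm(plan=[0, 0, 0.2, 0, 0, 0, 0, 0, 0.1, 0, 0, 0, 0, 0, 0, 0, 0, 0])

```text
time_s: 33.07
ee_pos: [545.2, 214.3, 63.8]
ee_rot: [179.9, -0.0, 68.5]
force: [-0.5, 0.0, -2.0]
gripper_width: 11.7
gripper_force: 40.0
```

Request:
step_arm(plan=[0, 0, 0.15, 0, 0, 0, 0, 0, 0.25, 0, 0, 0, 0, 0, 0.2, 0, 0, 0, 0, 0, 0.12, 0, 0, 0, 0, 0, 0.06, 0, 0, 0])

```text
time_s: 33.48
ee_pos: [544.7, 214.2, 55.5]
ee_rot: [180.0, 0.0, 68.5]
force: [-0.6, 0.4, -2.3]
gripper_width: 12.0
gripper_force: 40.0
```

Request:
step_arm(plan=[0, 0, 0.05, 0, 0, 0, 0, 0, 0, 0, 0, 0, 0, 0, 0, 0, 0, 0])

```text
time_s: 33.73
ee_pos: [544.9, 214.3, 55.2]
ee_rot: [179.9, -0.0, 68.5]
force: [-0.5, 0.5, -1.7]
gripper_width: 11.8
gripper_force: 40.0
```

Request:
step_arm(plan=[0, 0, 0.05, 0, 0, 0, 0, 0, 0, 0, 0, 0, 0, 0, 0, 0, 0, 0])

```text
time_s: 33.98
ee_pos: [545.0, 214.3, 55.0]
ee_rot: [179.9, -0.0, 68.5]
force: [0.6, -0.7, -0.2]
gripper_width: 11.7
gripper_force: 40.0
```

Touching down; release softly, then retreat.

Request:
step_arm(plan=[0, 0, 0.03, 0, 0, 0, 0, 0, 0, 0, 0, 0, 0, 0, 0, 0, 0, 0], newtons=8)

```text
time_s: 34.23
ee_pos: [545.1, 214.3, 54.9]
ee_rot: [179.9, -0.0, 68.5]
force: [-1.0, -0.9, 3.3]
gripper_width: 12.1
gripper_force: 8.0
```

Request:
step_arm(plan=[0, 0, 0, 0, 0, 0, 0, 0, 0, 0, 0, 0, 0, 0, 0, 0, 0, 0, 0, 0, 0, 0, 0, 0], hand=1.6)

```text
time_s: 34.57
ee_pos: [544.9, 214.3, 54.3]
ee_rot: [179.9, -0.0, 68.5]
force: [0.4, -0.5, -1.0]
gripper_width: 16.6
gripper_force: 0.0
```

Request:
step_arm(plan=[0, 0, 0, 0, 0, 0, 0, 0, 0, 0, 0, 0, 0, 0, 0, 0, 0, 0, 0, 0, 0, 0, 0, 0], hand=4)

```text
time_s: 34.9
ee_pos: [544.9, 214.2, 54.4]
ee_rot: [179.9, -0.0, 68.5]
force: [0.4, 0.5, 0.8]
gripper_width: 38.6
gripper_force: 0.0
```

Request:
step_arm(plan=[0, 0, -0.5, 0, 0, 0, 0, 0, -1.5, 0, 0, 0, 0, 0, -3, 0, 0, 0, 0, 0, -3, 0, 0, 0, 0, 0, -3, 0, 0, 0])

```text
time_s: 35.32
ee_pos: [544.5, 214.2, 165.8]
ee_rot: [180.0, 0.0, 68.5]
force: [1.2, -0.0, 0.3]
gripper_width: 40.0
gripper_force: 0.0
```

Request:
step_arm(plan=[0, 0, -3, 0, 0, 0, 0, 2.5, -1.5, 0, 0, 0, 0, 3, 0, 0, 0, 0, 0, 0, 0, 0, 0, 0, 0, 0, 0, 0, 0, 0])

```text
time_s: 35.73
ee_pos: [596.5, 193.6, 209.5]
ee_rot: [179.9, -0.0, 68.4]
force: [-0.6, -0.7, -0.5]
gripper_width: 39.8
gripper_force: 0.0
```

```bash
python3 -c "
from h import *
s=viewer.grab_frame('scene');q=viewer.grab_frame('top')
f=lambda a,w,h:cv2.resize(a,(w,h),interpolation=2)
a=np.hstack([f(q['img'][180:270,415:515],400,300),f(q['img'][180:260,240:320],400,300)])
b=np.hstack([f(s['img'][120:195,205:305],400,300),f(s['img'][200:275,320:420],400,300)])
cv2.imwrite('pics/j.png',cv2.cvtColor(np.vstack([a,b]),4))
for n in ('cup','screwdriver','multimeter','cutters','tray'):
  d=viewer.pinpoint(n,q)[0]; print(n,onz(q,d['location'],0).round(0))
"
```

```text
cup [ 509. -200.    0.]
screwdriver [481.   2.   0.]
multimeter [780.  -3.   0.]
cutters [482.   1.   0.]Traceback (most recent call last):
  File "<string>", line 9, in <module>
    d=viewer.pinpoint(n,q)[0]; print(n,onz(q,d['location'],0).round(0))
      ~~~~~~~~~~~~~~~~~~~~^^^
IndexError: list index out of range
```

View pics/j.png

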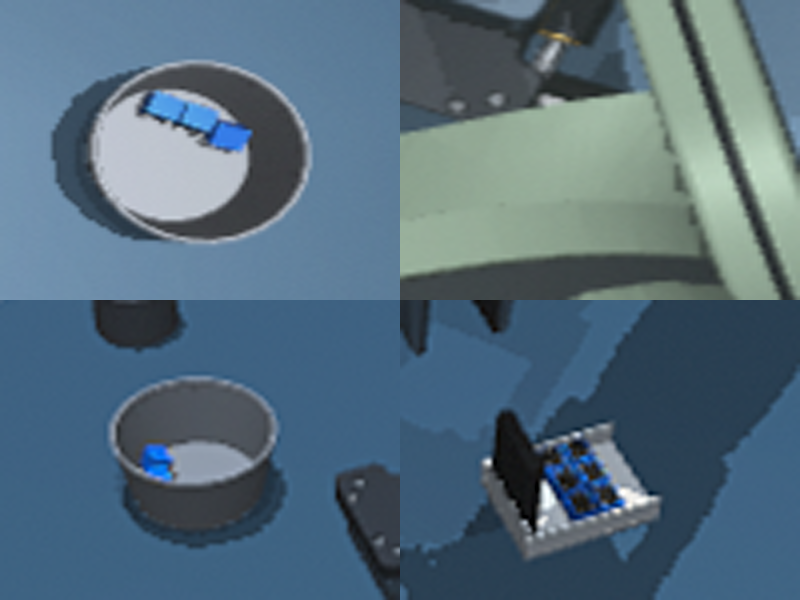

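The final picture shows the three relays on the cup floor and the tray flat with six relays in their rows. Handing in.

```bash
python3 -c "
from h import *
print(env.job_done())"
```

```text
the job is handed in; nothing more can be done
None
```

The job is handed in (no verdict was returned): the last picture shows three relays on the floor of the upright cup, six still in their rows on the tray standing flat on the bench, and the gripper clear of everything.

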